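# Wind the lidding press down with its loose crank

### The arm

A 7-joint arm with a two-finger parallel gripper is mounted at the origin on the work surface; the furniture and walls round the work are solid. World frame = base frame: x ahead of the robot, y to its left, z up, the work surface at z = 0. Lengths are in m, angles in rad, forces in N, time in s.
With the tool pointing down it reaches from about 0.4 to 0.9 m from the base axis. Payload 5.5 kg.
Tool frame: the origin (TCP) lies at the very end of the fingers, on their centre line; the grasp point (between the pads) lies 19 mm behind it; y points along the fingers, z is the direction in which the jaws open and shut, and the axes are right-handed (so a half turn about y gives the same grasp; the last joint's range is limited). The gripper opens to 92 mm and grips with 3 to 60 N. Pads are 19 mm wide; open, the fingers measure 130 mm over their backs; the gripper's body (75 mm by 190 mm) begins 47 mm behind the grasp point.
Start: joints at [-1.054, 0.501, -0.427, 1.55, 0.221, 1.138, -0.21], TCP at [0.163, 0.629, 0.227] pointing down, gripper open.
Joint ranges: [-2.88, 2.88], [-0.31, 2.03], [-1.54, 1.56], [0.2, 2.42], [-1.41, 4.55], [0.19, 2.02], [-2.57, 2.57]. Speed limits (rad/s): [2.57, 2.57, 3.14, 3.14, 3.14, 3.14, 3.14].

### API

Orientations are given as a unit quaternion [x, y, z, w].
In Python, from workcell import readout, optics, finish_job gives the robot as it stands. The module is installed in compiled form; this text tells all that it offers.
- The arm moves only by the shell command python3 -m crank 'ROWS' [FORCE]. ROWS is a JSON object of lists of equal length, an entry for each row: "linear": the shift along the tool's x, y, z in units of 0.1 m (1.0 is 0.1 m), a list of three; "rot": the turn, a rotation vector about the tool's x, y, z in units of 120 degrees (1.0 is 120 degrees), a list of three; "claw": the closure, from -1 (fully open) to 1 (shut), so that 0 is half open. A call has 1 to 8 rows; each row is the pose to reach, as a shift and turn from the pose measured when the call began, along the tool's axes at that moment; what a row does not reach only later rows make up. A row lasts 1/12 s, in which the tool goes at most 41.7 mm and 7.16 degrees, less where a joint would pass 70% of its speed; a pose out of reach is approached as far as the arm can. A call with a number of a shift or a turn outside -1 to 1 is refused whole. A call with a gripper value outside its range is refused whole. The fingers move at their own pace and stop on an object; FORCE is the grip in N (left out, the last holds). Time passes only in rows, so rows that repeat a pose let the fingers close. It gives the time, the measured TCP pose, the force and the opening at its end, in the units of the state.
- readout.read_state(): the state, without advancing time (a new reading comes with each control period).
- optics.read_camera(name): name is "side" or "top"; returns the picture (420x560x3 uint8, blue, green, red); there is no depth.
- optics.camera_params(name): a dict with "fx", "fy", "cx", "cy" (pixels), "world_to_cam" (4x4, takes a point from world to camera coordinates). Camera axes: x right, y down, z forward; pixel columns grow to the right and rows downward; lengths in m; the calibration is good to about 2 mm. A picture is of the moment at which its call begins. camera_params takes no time and is no camera call.
- finish_job(): hands the job in, once; it reports no verdict.
The state is a dict: "t": time; "joints": joint angles; "joint_vel": joint speeds; "joint_torque": joint torques, N m; "ee_pos": TCP position; "eef_rot": TCP orientation; "contact_force": force on the tool from outside, world axes, zero at the start; "moment": the same for the moment, N m; "opening": opening from 0.0 (shut) to 1.0 (fully open).
Only numpy, scipy, OpenCV 4.12 (cv2) and the standard library are available. Lean on these libraries where they do the work, as an engineer would, in place of code of your own. Each camera call takes 0.05 s, during which the arm holds its last target.

### The job

Fit the loose crank from the board fully onto the square spindle on top of the lidding press, feeling for the spindle's angle without pressing hard, and wind it clockwise (seen from above) until the lid is home on the tub and the crank turns clearly stiff, but force it no further. Then lift the crank off and lay it back flat on the middle of the board, sleeve up, leaving the lid down and the things round about where they are.

Things in the scene. Friction and masses are not known exactly. Their poses are not given: they have to be found in the camera images.
- press: hand lidding press, fixed to the table: dark steel base 120 x 172 x 12 mm, two 14 mm columns at y = +-68 mm, grey crossbar (32 x 168 mm, z 130 to 146) with 6 mm cap nuts on it. Origin: underside centre of the base; z up. A white tub of crab meat, 90 mm wide and 45 mm high, stands fixed in the middle of the base, its rim at z = 57 mm.
- head: the press head with the white lid (98 mm across) in it, sliding on the columns. Origin: on the spindle axis, at the lid's sealing face. In the press frame its z is 57 mm when the lid is just home on the rim; it starts 11 to 19 mm higher. It sinks 20 mm per clockwise turn of the spindle (3.18 mm per rad) and cannot be pushed down by hand. Up to 0.9 mm above home passes as home.
- spindle_seat (a point): on the spindle's vertical axis, on the collar (28 mm across) on the crossbar, 156 mm above the table, where the foot of the seated crank stands.
- spindle (a joint): twist of the spring coupling between spindle and screw, in rad, clockwise positive, 0 when nobody turns: 2 N m per rad. Running friction (0.2 N m) twists it by 0.1, about 3 N at the crank's sleeve. When the lid is home the screw stops and only the spring yields: firm is from 0.2 rad (6 N at the sleeve), more than 0.6 rad (17 N) spoils the lid. Let go, it springs back to about 0 and the lid stays.
- spindle_tip (a point): centre of the steel spindle's top, 26 mm above spindle_seat. The spindle is square, 16 mm wide, its top 5 mm tapering to 11 mm square. It turns with the screw; its angle at the start is random and not measured (this point keeps the axes of the press): search for it by turning the lightly pressed crank by up to a quarter turn; push with 4 to 12 N, 25 N is too hard.
- crank: loose aluminium crank, 0.17 to 0.35 kg. Origin: centre of the hub's underside; z up as it stands; x points along the arm to the sleeve. Hub 30 x 30 mm, 34 mm high, with a square socket from below, 17.6 mm wide and 28 mm deep, sides parallel to x and y. On the hub a grip block for lifting: 30 mm along x, 20 mm along y, z 34 to 64 mm. Arm 18 mm wide, 12 mm thick, flush with the underside, to x = 82 mm. It fits the spindle in four ways, all good.
- crank_knob (a point): middle of the crank's upright black sleeve, for winding: a cylinder 20 mm across, z 14 to 62 mm in the crank frame, 70 mm from the hub's axis; it spins freely on its pin, so a gripper can hold it without turning along. This point is at z = 38 mm.
- crank_mid (a point): middle of the crank's underside, 32.5 mm from the hub's axis towards the sleeve
- board: plain wooden board, fixed, 180 mm along its x, 120 mm along its y, 12 mm thick; the crank lies on it at the start. Origin: centre of its underside.
- tub_roe: open white tub of roe, 100 mm wide, 55 mm high; a bystander. Origin: underside centre.
- cup_water: pink cup, 81 mm wide, 112 mm high; a bystander. Origin: underside centre.
- brush: wooden brush handle, 24 x 162 x 24 mm, long along its y, lying down; a bystander. Origin: underside centre.

How it is judged:
By the outcome, as a careful person would: the job done as asked, in the order asked, and still so for the second after the job is handed in, with the robot touching nothing.
It also fails if it takes over 72 s, if anything falls off the work surface, if the arm or the gripper's body presses on something with over 40 N, if the wrist force passes 120 N, or if a joint passes its speed limit or range.

## Working session

There is one attempt and no reset: what is moved stays moved. The work goes in short steps, Python scripts to look and compute and a shell command to move; the robot and the scene stay as the last step left them, time stands still between calls to the robot, and variables do not carry over. Pictures are saved under pics/ and viewed, and the job is handed in when it is done.

```bash
ls -la; mkdir -p pics
python3 - <<'E'
from workcell import readout, optics
import cv2, numpy as np
for n in ("side","top"):
    im=optics.read_camera(n); cv2.imwrite(f"pics/{n}0.png",im)
    p=optics.camera_params(n); print(n,p["fx"],p["fy"],p["cx"],p["cy"]); print(np.round(np.array(p["world_to_cam"]),4).tolist())
print(readout.read_state())
E
```

```text
total 12
drwxr-xr-x  3 agent agent 4096 Dec  5 22:33 .
drwxr-xr-x 23 root  root  4096 Dec  5 22:33 ..
drwxr-xr-x  2 agent agent 4096 Dec  5 22:33 pics
side 435.6563961838722 435.6563961838722 282.81802503435813 215.63630481897044
[[0.9939, -0.1079, -0.0242, -0.459], [-0.0715, -0.4595, -0.8853, 0.2278], [0.0844, 0.8816, -0.4644, 0.8292], [0.0, 0.0, 0.0, 1.0]]
top 429.0513681053409 429.0513681053409 275.3844472559767 212.3850309454833
[[-0.0294, -0.9996, -0.0039, 0.1445], [-0.9963, 0.0296, -0.0801, 0.5077], [0.0802, 0.0015, -0.9968, 0.9687], [0.0, 0.0, 0.0, 1.0]]
{'t': 0.1, 'joints': array([-1.05379664,  0.5018304 , -0.42681995,  1.55133434,  0.22081309,
        1.13830986, -0.21030423]), 'joint_vel': array([-1.21581336e-04, -6.05129770e-04,  4.33143689e-04, -1.88581189e-03,
       -5.90305048e-04, -5.02438045e-05,  9.70437994e-04]), 'joint_torque': array([-1.10956281e-02, -5.67876828e+01, -5.83815023e+00, -2.79912776e+01,
       -6.88848272e-02,  2.40612484e-02,  2.83545432e-05]), 'ee_pos': array([0.16307679, 0.62855129, 0.22573995]), 'eef_rot': array([ 0.70205869, -0.08957817,  0.08936304, -0.70078784]), 'contact_force': array([-0.26388543, -0.54854911, -0.8307539 ]), 'moment': array([-0.00423305, -0.03445088, -0.01886799]), 'opening': 1.000186115483183}
```

View pics/side0.png

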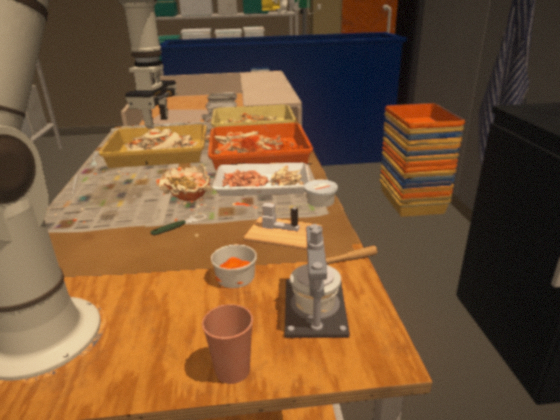

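View pics/top0.png

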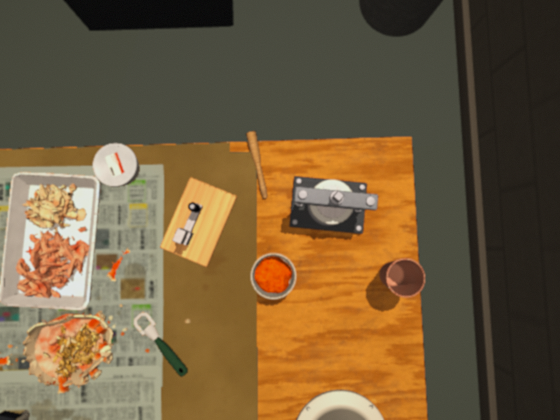

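The top view shows the board near (199,222), with the crank's sleeve at about (194,208) and hub at about (183,237). The press is near (335,200) and the roe tub is at (273,276). I'll enlarge both areas.

Run:
```python
import cv2, numpy as np
t=cv2.imread("pics/top0.png"); s=cv2.imread("pics/side0.png")
a=cv2.resize(t[170:275,150:250],None,fx=5,fy=5,interpolation=cv2.INTER_CUBIC)
b=cv2.resize(t[165:245,280:390],None,fx=5,fy=5,interpolation=cv2.INTER_CUBIC)
cv2.imwrite("pics/z1.png",a);cv2.imwrite("pics/z2.png",b)
cv2.imwrite("pics/z3.png",cv2.resize(s[190:345,235:385],None,fx=3.8,fy=3.8,interpolation=cv2.INTER_CUBIC))
```

```text
(no output)
```

View pics/z1.png

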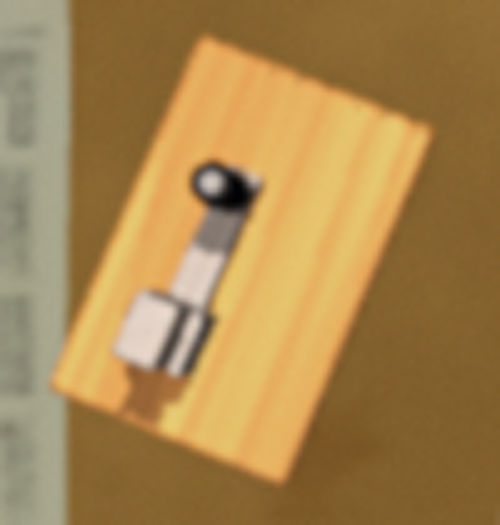

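View pics/z2.png

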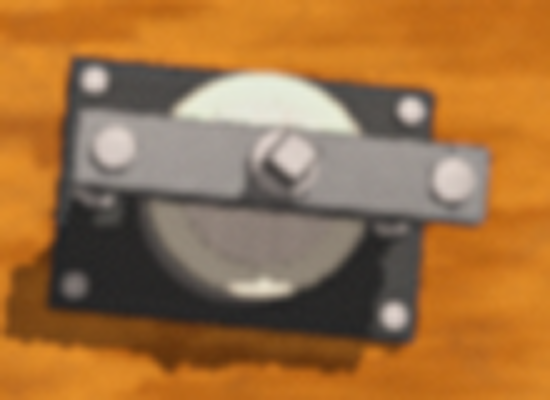

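View pics/z3.png

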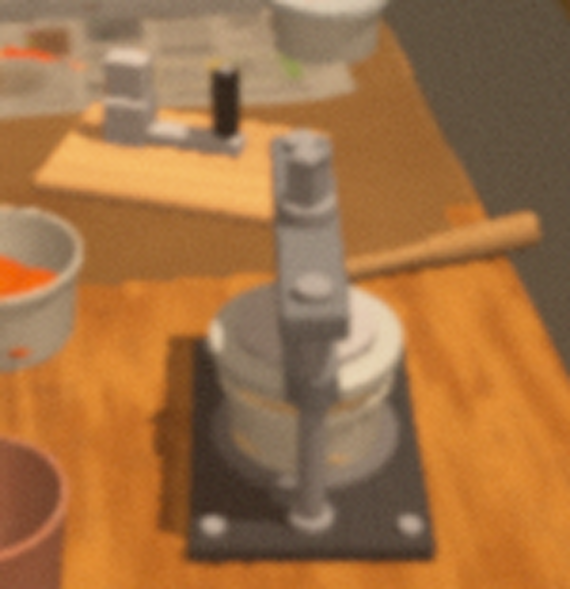

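```bash
cat > h.py <<'E'
import numpy as np, cv2
from scipy.spatial.transform import Rotation as R
from workcell import readout, optics
P={n:optics.camera_params(n) for n in("side","top")}
def w(n,u,v,z):
    p=P[n];T=np.array(p["world_to_cam"]);d=np.array([(u-p["cx"])/p["fx"],(v-p["cy"])/p["fy"],1.])
    c=-T[:3,:3].T@T[:3,3];d=T[:3,:3].T@d;return c+d*(z-c[2])/d[2]
def px(n,X):
    p=P[n];T=np.array(p["world_to_cam"]);q=T[:3,:3]@np.array(X)+T[:3,3]
    return np.round([p["fx"]*q[0]/q[2]+p["cx"],p["fy"]*q[1]/q[2]+p["cy"]],1)
E
python3 - <<'E'
from h import *
f=lambda o,a:[(o[0]+(x-2)/5,o[1]+(y-2)/5) for x,y in a]
A=f((150,170),[(205,37),(432,127),(285,485),(52,385)])
B=np.array([w("top",*p,.012) for p in A]);print("board",B.round(4).tolist(),B.mean(0),[np.linalg.norm(B[i]-B[(i+1)%4]) for i in range(4)])
k=w("top",*f((150,170),[(212,182)])[0],.074);b=w("top",*f((150,170),[(149,327)])[0],.076)
print("knob",k,"block",b,np.linalg.norm((k-b)[:2]),np.degrees(np.arctan2(*(k-b)[1::-1])))
S=f((280,165),[(291,153),(113,147),(453,180)])
s=w("top",*S[0],.182);n1=w("top",*S[1],.152);n2=w("top",*S[2],.152);print("spin",s,"nuts",n1,n2,(n1+n2)/2,np.linalg.norm(n1-n2),np.degrees(np.arctan2(*(n1-n2)[1::-1])))
# square corners
for c in f((280,165),[(291,128),(318,150),(292,180),(264,158)]): print((w("top",*c,.180)-s)[:2].round(4))
print("side spin pred",px("side",s),"seen",(235+307/3.8,190+145/3.8))
print("knob",px("side",k),(235+226/3.8,190+72/3.8),"block",px("side",b),(235+127/3.8,190+55/3.8))
st=readout.read_state();r=R.from_quat(st["eef_rot"]).as_matrix();print(r.round(3))
for (X,n,z) in((273,276,.055),(405,277,.112)): print(w("top",X,n,z))
print(w("top",252,134,.012),w("top",266,197,.012))
E
```

```text
board [[0.6015, 0.3256, 0.012], [0.5558, 0.2201, 0.012], [0.3919, 0.2915, 0.012], [0.441, 0.3986, 0.012]] [0.49753415 0.30895149 0.012     ] [np.float64(0.11489261780767962), np.float64(0.1788523660571862), np.float64(0.11779956551835742), np.float64(0.17633695671041325)]
knob [0.52683273 0.31105458 0.074     ] block [0.46426051 0.33887463 0.076     ] 0.06847801314377257 -23.970271615651814
spin [0.52847385 0.00753841 0.182     ] nuts [0.53651973 0.07437044 0.152     ] [ 0.51916465 -0.06117021  0.152     ] [0.52784219 0.00660012 0.152     ] 0.13664722798840598 82.70335925613298
[ 0.01   -0.0007]
[ 0.0011 -0.0108]
[-0.0103 -0.0002]
[-0.0014  0.0102]
side spin pred [316.2 229.5] seen (315.7894736842105, 228.1578947368421)
knob [294.3 208.5] (294.4736842105263, 208.94736842105263) block [269.  204.7] (268.42105263157896, 204.47368421052633)
[[ 0.968 -0.001  0.251]
 [-0.251 -0.002  0.968]
 [-0.    -1.    -0.002]]
[0.3688109  0.13872015 0.055     ]
[ 0.36263138 -0.13430946  0.112     ]
[0.69965367 0.17915182 0.012     ] [0.54905733 0.15024427 0.012     ]
```

```bash
cat >> h.py <<'E'
def go(x,y,z,yaw):
    "yaw = world angle of tool x, deg, tool down. prints rows units"
    s=readout.read_state();r=R.from_quat(s["eef_rot"]);d=np.array([x,y,z])-s["ee_pos"]
    a=np.radians(yaw);X=np.array([np.cos(a),np.sin(a),0]);Y=np.array([0,0,-1.]);T=R.from_matrix(np.c_[X,Y,np.cross(X,Y)])
    print("t",round(s["t"],2),"pos",s["ee_pos"].round(4),"yaw",yawof(s).round(2),"F",s["contact_force"].round(1),"M",s["moment"].round(2),"op",round(s["opening"],3))
    print(" lin",(r.inv().apply(d)/.1).round(3),"rot",((r.inv()*T).as_rotvec()/np.radians(120)).round(4))
def yawof(s):
    x=R.from_quat(s["eef_rot"]).as_matrix()[:,0];return np.degrees(np.arctan2(x[1],x[0]))
E
python3 -m crank '{"linear":[[0.33,0,-0.2],[0.66,0,-0.4],[1,0,-0.57],[1,0,-0.57]],"rot":[[0,0,0],[0,0,0],[0,0,0],[0,0,0]],"claw":[-1,-1,-1,-1]}' 20
python3 -m crank '{"linear":[[0.4,0,-0.23],[0.75,0,-0.42],[1,0,-0.57],[1,0,-0.57]],"rot":[[0,0,0],[0,0,0],[0,0,0],[0,0,0]],"claw":[-1,-1,-1,-1]}' 20
python3 -m crank '{"linear":[[0.4,0,-0.23],[0.75,0,-0.42],[1,0,-0.57],[1,0,-0.57]],"rot":[[0,0,0],[0,0,0],[0,0,0],[0,0,0]],"claw":[-1,-1,-1,-1]}' 20
python3 -c "
from h import *
go(.4645,.3388,.16,-24)"
```

```text
t: 0.43
ee_pos: [0.2545, 0.5417, 0.2248]
eef_rot: [0.703, -0.091, 0.095, -0.698]
contact_force: [1.9, -0.7, -0.9]
opening: 1.002
t: 0.77
ee_pos: [0.3445, 0.4525, 0.2249]
eef_rot: [0.705, -0.094, 0.101, -0.696]
contact_force: [0.7, -0.6, -0.4]
opening: 1.0
t: 1.1
ee_pos: [0.4325, 0.362, 0.2261]
eef_rot: [0.706, -0.097, 0.107, -0.694]
contact_force: [0.8, -0.8, 0.4]
opening: 0.998
t 1.1 pos [0.4325 0.362  0.2261] yaw -16.56 F [ 0.8 -0.8  0.4] M [-0.07 -0.02 -0.04] op 0.998
 lin [ 0.363  0.669 -0.122] rot [0.0066 0.062  0.0079]
```

```bash
python3 -m crank '{"linear":[[0.18,0.35,-0.06],[0.363,0.669,-0.122],[0.363,0.669,-0.122],[0.363,0.669,-0.122],[0.363,0.669,-0.122]],"rot":[[0.003,0.03,0.004],[0.0066,0.062,0.008],[0.0066,0.062,0.008],[0.0066,0.062,0.008],[0.0066,0.062,0.008]],"claw":[-1,-1,-1,-1,-1]}' 20
python3 -c "
from h import *
go(.4645,.3388,.10,-24)
cv2.imwrite('pics/top1.png',cv2.resize(optics.read_camera('top')[150:290,110:290],None,fx=4,fy=4,interpolation=2))
cv2.imwrite('pics/side1.png',cv2.resize(optics.read_camera('side')[130:260,190:350],None,fx=4.5,fy=4.5,interpolation=2))"
```

```text
t: 1.52
ee_pos: [0.4638, 0.3395, 0.1598]
eef_rot: [0.692, -0.147, 0.146, -0.692]
contact_force: [-0.2, 0.9, 0.3]
opening: 1.001
t 1.52 pos [0.4638 0.3395 0.1598] yaw -23.96 F [-0.2  0.9  0.3] M [ 0.03  0.02 -0.05] op 1.001
 lin [ 0.01   0.598 -0.003] rot [ 0.0002  0.0003 -0.0006]
```

View pics/top1.png

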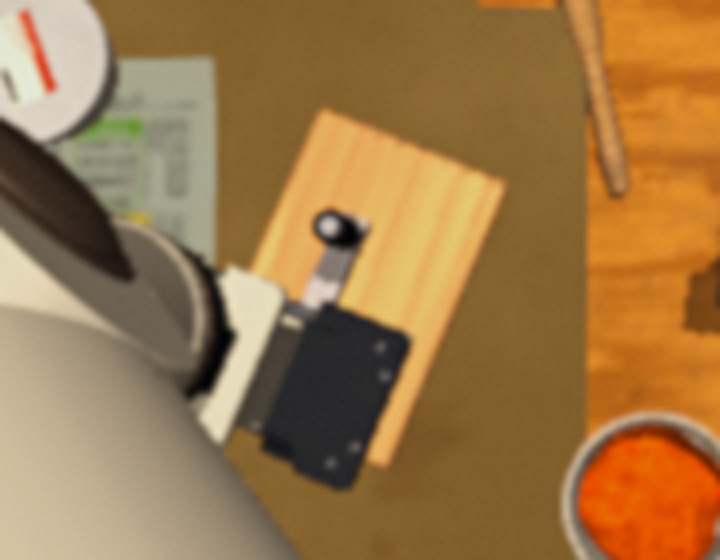

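View pics/side1.png

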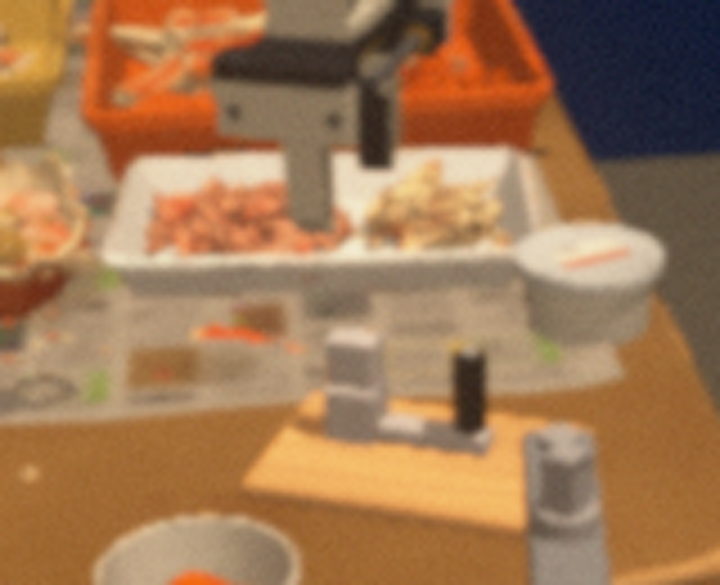

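The gripper's fingers sit on either side of the block's line and the poses agree, so I'm descending and gripping.

```bash
python3 -m crank '{"linear":[[0,0.35,0],[0.01,0.7,0],[0.01,0.8,-0.003],[0.01,0.8,-0.003]],"rot":[[0,0,0],[0,0,0],[0,0,0],[0,0,0]],"claw":[-1,-1,-1,-1]}' 20
python3 -m crank '{"linear":[[0,0.2,0],[0,0.3,0],[0,0.3,0]],"rot":[[0,0,0],[0,0,0],[0,0,0]],"claw":[-1,-1,-1]}' 20
python3 -c "
from h import *
go(.4645,.3388,.05,-24)"
```

```text
t: 1.95
ee_pos: [0.4624, 0.3399, 0.0793]
eef_rot: [0.693, -0.147, 0.144, -0.691]
contact_force: [0.4, -0.1, -0.6]
opening: 1.0
t: 2.2
ee_pos: [0.4615, 0.3399, 0.0489]
eef_rot: [0.693, -0.147, 0.144, -0.691]
contact_force: [-0.6, -0.7, -0.2]
opening: 1.002
t 2.2 pos [0.4615 0.3399 0.0489] yaw -23.69 F [-0.6 -0.7 -0.2] M [-0.03  0.04 -0.03] op 1.002
 lin [ 0.032 -0.011  0.002] rot [ 0.0017  0.0026 -0.0017]
```

```bash
python3 -m crank '{"linear":[[0.03,-0.01,0],[0.03,-0.01,0],[0.03,-0.01,0],[0.03,-0.01,0],[0.03,-0.01,0],[0.03,-0.01,0],[0.03,-0.01,0]],"rot":[[0,0.003,0],[0,0.003,0],[0,0.003,0],[0,0.003,0],[0,0.003,0],[0,0.003,0],[0,0.003,0]],"claw":[-1,-1,0.2,1,1,1,1]}' 40
python3 -m crank '{"linear":[[0,0,0],[0,0,0],[0,0,0]],"rot":[[0,0,0],[0,0,0],[0,0,0]],"claw":[1,1,1]}' 40
python3 -c "
from h import *
go(.4645,.3388,.05,-24)"
```

```text
t: 2.78
ee_pos: [0.4642, 0.3387, 0.0501]
eef_rot: [0.692, -0.149, 0.146, -0.691]
contact_force: [0.4, 1.1, 0.7]
opening: 0.685
t: 3.03
ee_pos: [0.4642, 0.3387, 0.0501]
eef_rot: [0.692, -0.149, 0.146, -0.691]
contact_force: [0.2, -0.6, 0.4]
opening: 0.471
t 3.03 pos [0.4642 0.3387 0.0501] yaw -24.05 F [ 0.2 -0.6  0.4] M [-0.02  0.01  0.05] op 0.471
 lin [0.002 0.001 0.002] rot [ 0.0016 -0.0004 -0.0017]
```

```bash
python3 -m crank '{"linear":[[0,0,0],[0,0,0],[0,0,0],[0,0,0],[0,0,0],[0,0,0]],"rot":[[0,0,0],[0,0,0],[0,0,0],[0,0,0],[0,0,0],[0,0,0]],"claw":[1,1,1,1,1,1]}' 40
python3 -m crank '{"linear":[[0,-0.1,0],[0,-0.3,0],[0,-0.6,0],[0,-0.8,0],[0,-0.8,0]],"rot":[[0,0,0],[0,0,0],[0,0,0],[0,0,0],[0,0,0]],"claw":[1,1,1,1,1]}' 40
python3 -c "
from h import *
go(.528,.0075,.240,-42.5)"
```

```text
t: 3.53
ee_pos: [0.4644, 0.339, 0.0502]
eef_rot: [0.692, -0.149, 0.146, -0.691]
contact_force: [-0.3, 0.5, -0.8]
opening: 0.215
t: 3.95
ee_pos: [0.467, 0.3409, 0.135]
eef_rot: [-0.69, 0.147, -0.148, 0.693]
contact_force: [0.6, 0.2, -2.0]
opening: 0.218
t 3.95 pos [0.467  0.3409 0.135 ] yaw -24.05 F [ 0.6  0.2 -2. ] M [ 0.09 -0.06  0.02] op 0.218
 lin [ 1.916 -1.059 -2.793] rot [-1.600e-03  1.538e-01 -1.000e-04]
```

```bash
python3 -m crank '{"linear":[[0.1,-0.25,-0.1],[0.3,-0.5,-0.3],[0.5,-0.8,-0.5],[0.64,-1,-0.7],[0.64,-1,-0.8]],"rot":[[0,0,0],[0,0,0],[0,0,0],[0,0,0],[0,0,0]],"claw":[1,1,1,1,1]}' 40
python3 -m crank '{"linear":[[0.2,0,-0.3],[0.4,0,-0.6],[0.6,-0.05,-0.9],[0.64,-0.05,-1],[0.64,-0.05,-1]],"rot":[[0,0,0],[0,0,0],[0,0,0],[0,0,0],[0,0,0]],"claw":[1,1,1,1,1]}' 40
python3 -c "
from h import *
go(.528,.0075,.240,-42.5)"
```

```text
t: 4.37
ee_pos: [0.4971, 0.2374, 0.2385]
eef_rot: [-0.689, 0.147, -0.152, 0.693]
contact_force: [2.0, -0.6, -1.8]
opening: 0.216
t: 4.78
ee_pos: [0.5134, 0.1147, 0.2421]
eef_rot: [-0.69, 0.15, -0.154, 0.691]
contact_force: [0.3, -0.3, -2.5]
opening: 0.214
t 4.78 pos [0.5134 0.1147 0.2421] yaw -24.82 F [ 0.3 -0.3 -2.5] M [0.04 0.14 0.02] op 0.214
 lin [ 0.582  0.022 -0.912] rot [-0.0018  0.1474  0.0025]
```

```bash
python3 -m crank '{"linear":[[0.2,0.02,-0.3],[0.4,0.02,-0.6],[0.58,0.02,-0.91],[0.58,0.02,-0.91],[0.58,0.02,-0.91]],"rot":[[0,0.05,0],[0,0.1,0],[0,0.147,0],[0,0.147,0.0025],[0,0.147,0.0025]],"claw":[1,1,1,1,1]}' 40
python3 -c "
from h import *
go(.528,.0075,.240,-42.5)
cv2.imwrite('pics/top2.png',cv2.resize(optics.read_camera('top')[150:270,260:400],None,fx=5,fy=5,interpolation=2))
cv2.imwrite('pics/side2.png',cv2.resize(optics.read_camera('side')[130:290,230:420],None,fx=3.7,fy=3.7,interpolation=2))
for z in (.202,.236): print(px('side',[.528,.0075,z]))"
```

```text
t: 5.2
ee_pos: [0.5272, 0.0063, 0.239]
eef_rot: [-0.658, 0.258, -0.257, 0.66]
contact_force: [0.5, 1.5, -3.1]
opening: 0.219
t 5.2 pos [0.5272 0.0063 0.239 ] yaw -42.67 F [ 0.5  1.5 -3.1] M [0.06 0.02 0.03] op 0.219
 lin [-0.002 -0.01   0.014] rot [-0.0009 -0.0014 -0.001 ]
[316.1 219.9]
[316.3 203. ]
```

View pics/top2.png

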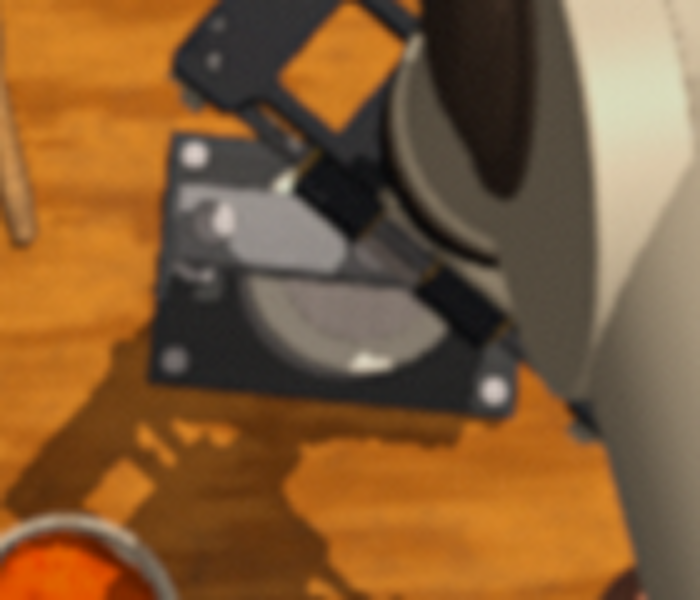

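View pics/side2.png

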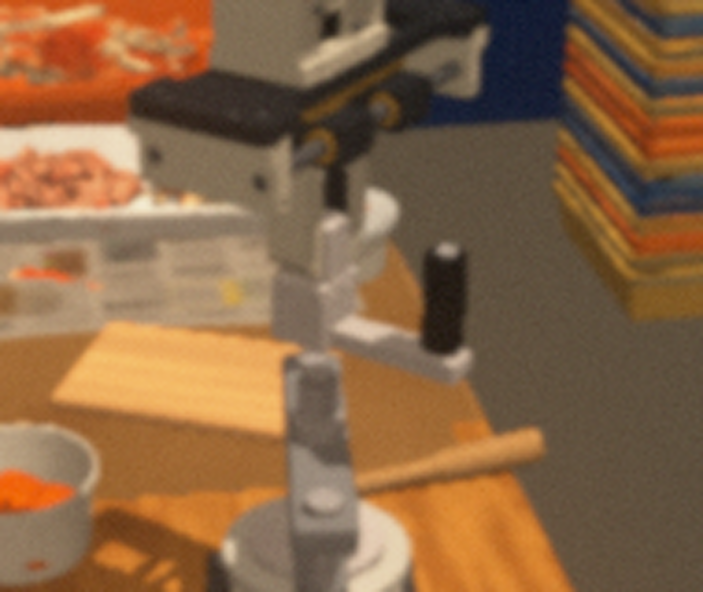

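```bash
python3 -m crank '{"linear":[[0,0.1,0.013],[0,0.18,0.013],[0,0.2,0.013],[0,0.2,0.013]],"rot":[[0,0,0],[0,0,0],[0,0,0],[0,0,0]],"claw":[1,1,1,1]}' 40
python3 -m crank '{"linear":[[0,0.02,0],[0,0.02,0],[0,0.02,0]],"rot":[[0,0,0],[0,0,0],[0,0,0]],"claw":[1,1,1]}' 40
python3 -m crank '{"linear":[[0,0.02,0],[0,0.02,0],[0,0.02,0]],"rot":[[0,0,0],[0,0,0],[0,0,0]],"claw":[1,1,1]}' 40
python3 -c "
from h import *
go(.528,.0075,.210,-42.5)"
```

```text
t: 5.63
ee_pos: [0.5282, 0.0136, 0.2198]
eef_rot: [-0.658, 0.255, -0.254, 0.662]
contact_force: [-3.6, 1.8, 9.0]
opening: 0.215
t: 5.88
ee_pos: [0.5283, 0.014, 0.2196]
eef_rot: [-0.658, 0.254, -0.253, 0.662]
contact_force: [-6.0, -2.4, 15.5]
opening: 0.214
t: 6.13
ee_pos: [0.5283, 0.014, 0.2195]
eef_rot: [-0.659, 0.253, -0.253, 0.662]
contact_force: [-6.1, -3.4, 17.4]
opening: 0.214
t 6.13 pos [0.5283 0.014  0.2195] yaw -41.94 F [-6.1 -3.4 17.4] M [-0.87  1.71 -0.04] op 0.214
 lin [ 0.042  0.095 -0.051] rot [-0.002   0.0047 -0.0003]
```

Contact is on the spindle's top and the tool has drifted about 6 mm in +y. I'm backing off and re-centring.

```bash
python3 -m crank '{"linear":[[0,-0.1,0],[0.04,-0.1,-0.05],[0.04,-0.1,-0.05],[0.04,-0.1,-0.05]],"rot":[[0,0,0],[0,0.004,0],[0,0.004,0],[0,0.004,0]],"claw":[1,1,1,1]}' 40
python3 -c "
from h import *
go(.528,.0075,.225,-42.5)"
python3 -m crank '{"linear":[[0,0,0],[0,0,0]],"rot":[[0,0,0],[0,0,0]],"claw":[1,1]}' 40
python3 -c "
from h import *
go(.528,.0075,.225,-42.5)"
```

```text
t: 6.47
ee_pos: [0.5275, 0.0075, 0.2287]
eef_rot: [-0.658, 0.256, -0.256, 0.66]
contact_force: [0.2, -0.5, -2.9]
opening: 0.217
t 6.47 pos [0.5275 0.0075 0.2287] yaw -42.43 F [ 0.2 -0.5 -2.9] M [-0.04  0.03 -0.04] op 0.217
 lin [0.004 0.037 0.003] rot [-0.0016  0.0006 -0.0007]
t: 6.63
ee_pos: [0.5269, 0.0077, 0.2277]
eef_rot: [-0.658, 0.256, -0.255, 0.66]
contact_force: [0.2, 0.6, -3.3]
opening: 0.215
t 6.63 pos [0.5269 0.0077 0.2277] yaw -42.41 F [ 0.2  0.6 -3.3] M [-0.05  0.04  0.01] op 0.215
 lin [0.01  0.027 0.006] rot [-0.0011  0.0007 -0.0013]
```

```bash
python3 -m crank '{"linear":[[0.01,0.05,0.006],[0.01,0.08,0.006],[0.01,0.08,0.006]],"rot":[[0,0,0],[0,0,0],[0,0,0]],"claw":[1,1,1]}' 40
python3 -c "
from h import *
go(.528,.0075,.217,-42.5)
cv2.imwrite('pics/side3.png',cv2.resize(optics.read_camera('side')[150:250,260:380],None,fx=6,fy=6,interpolation=2))"
```

```text
t: 6.88
ee_pos: [0.5275, 0.0075, 0.2184]
eef_rot: [-0.658, 0.257, -0.255, 0.66]
contact_force: [0.8, 0.2, -3.2]
opening: 0.216
t 6.88 pos [0.5275 0.0075 0.2184] yaw -42.41 F [ 0.8  0.2 -3.2] M [-0.06  0.05  0.05] op 0.216
 lin [0.003 0.014 0.003] rot [-0.0005  0.0008 -0.0019]
```

View pics/side3.png

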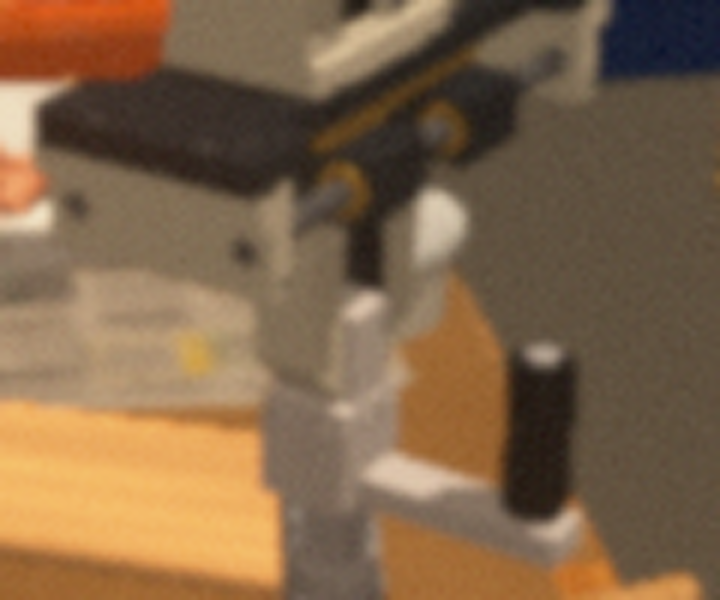

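The crank is still upright with its hub over the spindle, at about (330,500) in the enlarged view. There is no contact force, so I'm continuing down in small steps.

```bash
python3 -m crank '{"linear":[[0.003,0.04,0.003],[0.003,0.04,0.003],[0.003,0.04,0.003]],"rot":[[0,0,0],[0,0,0],[0,0,0]],"claw":[1,1,1]}' 40
python3 -c "
from h import *
go(.528,.0075,.210,-42.5)"
python3 -m crank '{"linear":[[0.003,0.04,0.003],[0.003,0.04,0.003],[0.003,0.04,0.003]],"rot":[[0,0,0],[0,0,0],[0,0,0]],"claw":[1,1,1]}' 40
python3 -c "
from h import *
go(.528,.0075,.210,-42.5)"
```

```text
t: 7.18
ee_pos: [0.5287, 0.0069, 0.2148]
eef_rot: [-0.658, 0.256, -0.255, 0.66]
contact_force: [2.5, -2.4, -4.6]
opening: 0.215
t 7.18 pos [0.5287 0.0069 0.2148] yaw -42.44 F [ 2.5 -2.4 -4.6] M [-0.48 -0.77 -0.02] op 0.215
 lin [-0.009  0.048 -0.001] rot [-0.0009  0.0005 -0.0011]
t: 7.43
ee_pos: [0.5291, 0.0068, 0.2105]
eef_rot: [-0.658, 0.257, -0.255, 0.66]
contact_force: [0.6, -1.9, -3.7]
opening: 0.218
t 7.43 pos [0.5291 0.0068 0.2105] yaw -42.44 F [ 0.6 -1.9 -3.7] M [-0.33 -0.37 -0.05] op 0.218
 lin [-0.012  0.005 -0.002] rot [-0.0007  0.0005 -0.0012]
```

The crank has gone past the taper and is sliding on freely, so I'm continuing to the seat.

```bash
python3 -m crank '{"linear":[[0,0.04,0],[0,0.08,0],[0,0.08,0]],"rot":[[0,0,0],[0,0,0],[0,0,0]],"claw":[1,1,1]}' 40
python3 -m crank '{"linear":[[0,0.04,0],[0,0.06,0],[0,0.06,0]],"rot":[[0,0,0],[0,0,0],[0,0,0]],"claw":[1,1,1]}' 40
python3 -c "
from h import *
go(.528,.0075,.194,-42.5)"
```

```text
t: 7.68
ee_pos: [0.5289, 0.0067, 0.2017]
eef_rot: [-0.658, 0.257, -0.255, 0.66]
contact_force: [1.6, -1.7, -4.5]
opening: 0.218
t: 7.93
ee_pos: [0.5288, 0.0065, 0.1951]
eef_rot: [-0.659, 0.257, -0.255, 0.66]
contact_force: [2.2, -1.4, -3.9]
opening: 0.217
t 7.93 pos [0.5288 0.0065 0.1951] yaw -42.45 F [ 2.2 -1.4 -3.9] M [-0.41 -0.48  0.  ] op 0.217
 lin [-0.012  0.011  0.002] rot [-0.0003  0.0005 -0.0014]
```

```bash
python3 -m crank '{"linear":[[0,0.02,0],[0,0.02,0],[0,0.02,0]],"rot":[[0,0,0],[0,0,0],[0,0,0]],"claw":[1,1,1]}' 40
python3 -m crank '{"linear":[[0,0.015,0],[0,0.015,0],[0,0.015,0]],"rot":[[0,0,0],[0,0,0],[0,0,0]],"claw":[1,1,1]}' 40
python3 -c "
from h import *
go(.528,.0075,.194,-42.5)"
```

```text
t: 8.18
ee_pos: [0.5289, 0.0066, 0.1941]
eef_rot: [-0.659, 0.257, -0.255, 0.66]
contact_force: [-0.9, -1.6, 5.5]
opening: 0.22
t: 8.43
ee_pos: [0.529, 0.0066, 0.194]
eef_rot: [-0.658, 0.256, -0.255, 0.66]
contact_force: [-2.5, -1.1, 8.8]
opening: 0.216
t 8.43 pos [0.529  0.0066 0.194 ] yaw -42.45 F [-2.5 -1.1  8.8] M [-0.39  0.85 -0.04] op 0.216
 lin [-0.014  0.     0.   ] rot [-0.0006  0.0004 -0.001 ]
```

The crank is seated: TCP 0.194 with 8.8 N upward, matching a foot height of 0.156. I'm releasing the block and sliding along the arm to the sleeve.

```bash
python3 -m crank '{"linear":[[0,-0.02,0],[0,-0.02,0],[0,-0.02,0],[0,-0.02,0],[0,-0.02,0],[0,-0.02,0],[0,-0.02,0],[0,-0.02,0]],"rot":[[0,0,0],[0,0,0],[0,0,0],[0,0,0],[0,0,0],[0,0,0],[0,0,0],[0,0,0]],"claw":[1,-0.2,-0.2,-0.2,-0.2,-0.2,-0.2,-0.2]}' 40
python3 -c "
from h import *
a=np.radians(-42.45)
go(.529+.07*np.cos(a),.0066+.07*np.sin(a),.183,-42.45)"
```

```text
t: 9.1
ee_pos: [0.5289, 0.0066, 0.1959]
eef_rot: [-0.658, 0.257, -0.255, 0.66]
contact_force: [0.7, -0.2, -1.1]
opening: 0.594
t 9.1 pos [0.5289 0.0066 0.1959] yaw -42.45 F [ 0.7 -0.2 -1.1] M [-0.02  0.02 -0.05] op 0.594
 lin [0.701 0.128 0.   ] rot [-0.0006  0.     -0.0011]
```

```bash
python3 -m crank '{"linear":[[0.3,0,0],[0.6,0,0],[0.7,0.05,0],[0.7,0.12,0],[0.7,0.128,0],[0.7,0.128,0]],"rot":[[0,0,0],[0,0,0],[0,0,0],[0,0,0],[0,0,0],[0,0,0]],"claw":[-0.2,-0.2,-0.2,-0.2,-0.2,-0.2]}' 40
python3 -c "
from h import *
a=np.radians(-42.45)
go(.529+.07*np.cos(a),.0066+.07*np.sin(a),.183,-42.45)
cv2.imwrite('pics/side4.png',cv2.resize(optics.read_camera('side')[150:250,260:380],None,fx=6,fy=6,interpolation=2))"
```

```text
t: 9.6
ee_pos: [0.579, -0.0395, 0.1817]
eef_rot: [-0.659, 0.257, -0.254, 0.66]
contact_force: [0.2, 0.6, 0.2]
opening: 0.599
t 9.6 pos [ 0.579  -0.0395  0.1817] yaw -42.41 F [0.2 0.6 0.2] M [-0.01  0.01 -0.04] op 0.599
 lin [ 0.02  -0.013  0.003] rot [ 0.0002  0.0004 -0.0024]
```

View pics/side4.png

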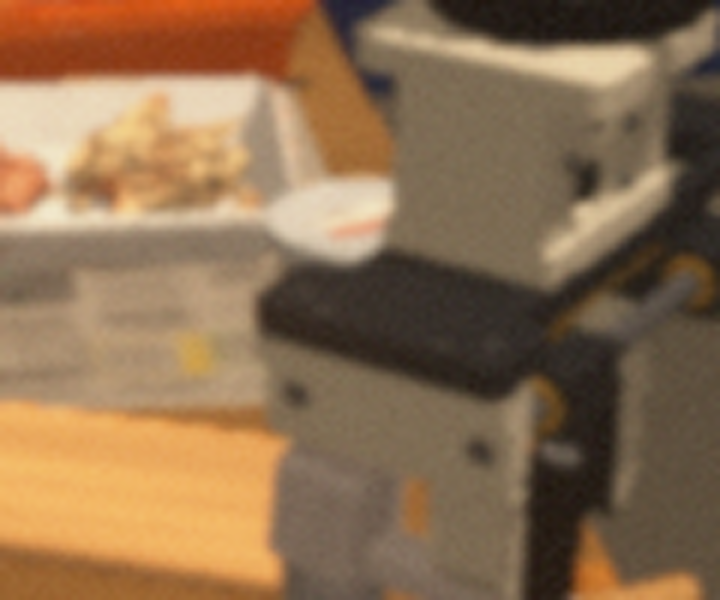

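The crank stands seated, with the hub at about (330,510) and the fingers around the sleeve. I'm gripping it.

```bash
python3 -m crank '{"linear":[[0.02,-0.013,0],[0.02,-0.013,0],[0.02,-0.013,0],[0.02,-0.013,0],[0.02,-0.013,0],[0.02,-0.013,0],[0.02,-0.013,0],[0.02,-0.013,0]],"rot":[[0,0,0],[0,0,0],[0,0,0],[0,0,0],[0,0,0],[0,0,0],[0,0,0],[0,0,0]],"claw":[1,1,1,1,1,1,1,1]}' 35
cat >> h.py <<'E'
C=np.array([.529,.0066])
def arc(step,n,r=.07):
    "rows along the circle, clockwise, step deg per row, from the present knob angle"
    s=readout.read_state();rr=R.from_quat(s["eef_rot"]);v=s["ee_pos"][:2]-C
    a0=np.arctan2(v[1],v[0]);f=s["contact_force"];tg=np.array([np.sin(a0),-np.cos(a0)])
    print("t %.2f ang %.1f r %.4f z %.4f yaw %.1f Fres_tan %.1f Frad %.1f Fz %.1f op %.3f"%(s["t"],np.degrees(a0),np.hypot(*v),s["ee_pos"][2],yawof(s),-f[:2]@tg,f[:2]@v/np.hypot(*v),f[2],s["opening"]))
    for k in range(1,n+1):
        a=a0-np.radians(step)*k;q=np.r_[C+r*np.array([np.cos(a),np.sin(a)]),.183]
        print(" ",(rr.inv().apply(q-s["ee_pos"])/.1).round(2).tolist(),end="")
    print()
E
python3 -c "
from h import *
arc(8,8)"
```

```text
t: 10.32
ee_pos: [0.5808, -0.0406, 0.1837]
eef_rot: [-0.659, 0.257, -0.254, 0.66]
contact_force: [-0.2, 0.0, 0.3]
opening: 0.206
t 10.32 ang -42.3 r 0.0701 z 0.1837 yaw -42.4 Fres_tan -0.1 Frad -0.1 Fz 0.3 op 0.206
  [-0.01, 0.01, -0.1]  [-0.03, 0.01, -0.19]  [-0.06, 0.01, -0.28]  [-0.11, 0.01, -0.37]  [-0.16, 0.01, -0.45]  [-0.23, 0.01, -0.52]  [-0.31, 0.01, -0.58]  [-0.39, 0.01, -0.63]
```

```bash
python3 -m crank '{"linear":[[-0.01,0.01,-0.1],[-0.03,0.01,-0.19],[-0.06,0.01,-0.28],[-0.11,0.01,-0.37],[-0.16,0.01,-0.45],[-0.23,0.01,-0.52],[-0.31,0.01,-0.58],[-0.39,0.01,-0.63]],"rot":[[0,0,0],[0,0,0],[0,0,0],[0,0,0],[0,0,0],[0,0,0],[0,0,0],[0,0,0]],"claw":[1,1,1,1,1,1,1,1]}' 35
python3 -c "
from h import *
arc(8,8)"
```

```text
t: 10.98
ee_pos: [0.5122, -0.0617, 0.1853]
eef_rot: [-0.658, 0.254, -0.258, 0.661]
contact_force: [6.6, 0.7, 9.8]
opening: 0.211
t 10.98 ang -103.8 r 0.0704 z 0.1853 yaw -42.4 Fres_tan 6.2 Frad -2.3 Fz 9.8 op 0.211
  [-0.09, 0.02, -0.04]  [-0.18, 0.02, -0.07]  [-0.28, 0.02, -0.08]  [-0.38, 0.02, -0.08]  [-0.48, 0.02, -0.07]  [-0.57, 0.02, -0.04]  [-0.66, 0.02, -0.0]  [-0.74, 0.02, 0.05]
```

```bash
python3 -m crank '{"linear":[[-0.09,-0.02,-0.04],[-0.18,-0.02,-0.07],[-0.28,-0.02,-0.08],[-0.38,-0.02,-0.08],[-0.48,-0.02,-0.07],[-0.57,-0.02,-0.04],[-0.66,-0.02,-0.0],[-0.74,-0.02,0.05]],"rot":[[0,0,0],[0,0,0],[0,0,0],[0,0,0],[0,0,0],[0,0,0],[0,0,0],[0,0,0]],"claw":[1,1,1,1,1,1,1,1]}' 35
python3 -c "
from h import *
arc(8,8)
print(readout.read_state()['joints'].round(2))
cv2.imwrite('pics/side5.png',cv2.resize(optics.read_camera('side')[150:340,230:380],None,fx=3.1,fy=3.1,interpolation=2))
cv2.imwrite('pics/top5.png',cv2.resize(optics.read_camera('top')[150:270,260:400],None,fx=5,fy=5,interpolation=2))"
```

```text
t: 11.65
ee_pos: [0.4588, -0.0101, 0.1874]
eef_rot: [-0.658, 0.255, -0.258, 0.659]
contact_force: [-0.6, -4.6, 8.5]
opening: 0.215
t 11.65 ang -166.6 r 0.0722 z 0.1874 yaw -42.6 Fres_tan 4.3 Frad 1.6 Fz 8.5 op 0.215
  [-0.06, 0.04, 0.08]  [-0.13, 0.04, 0.15]  [-0.19, 0.04, 0.23]  [-0.24, 0.04, 0.31]  [-0.27, 0.04, 0.41]  [-0.29, 0.04, 0.5]  [-0.3, 0.04, 0.6]  [-0.29, 0.04, 0.7]
[ 0.04  0.18 -0.08  2.06  0.02  0.9   0.77]
```

View pics/side5.png

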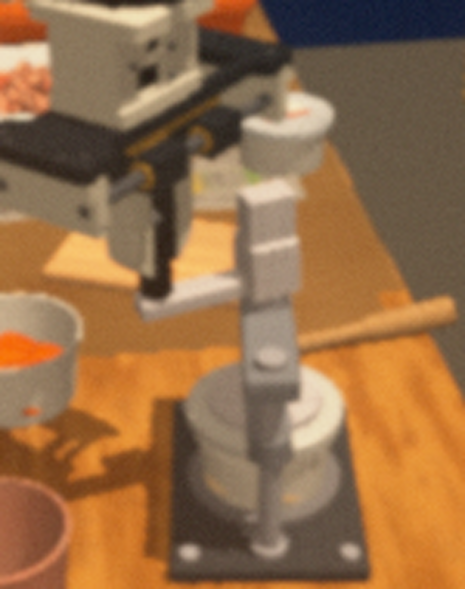

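View pics/top5.png

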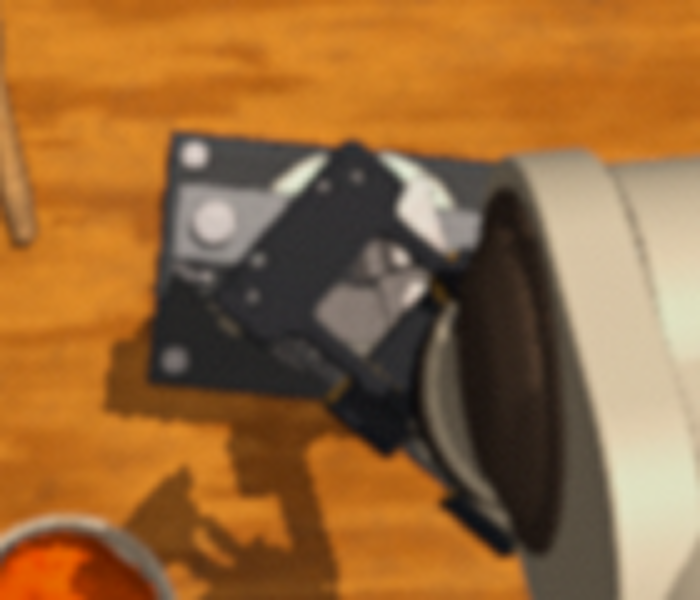

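```bash
python3 -m crank '{"linear":[[-0.06,0,0.08],[-0.13,0,0.15],[-0.19,0,0.23],[-0.24,0,0.31],[-0.27,0,0.41],[-0.29,0,0.5],[-0.3,0,0.6],[-0.3,0,0.6]],"rot":[[0,0,0],[0,0,0],[0,0,0],[0,0,0],[0,0,0],[0,0,0],[0,0,0],[0,0,0]],"claw":[1,1,1,1,1,1,1,1]}' 35
python3 -c "
from h import *
arc(5,8)"
```

```text
t: 12.42
ee_pos: [0.4745, 0.0565, 0.1869]
eef_rot: [0.66, -0.256, 0.255, -0.659]
contact_force: [-2.9, 1.3, 6.5]
opening: 0.211
t 12.42 ang 137.5 r 0.0739 z 0.1869 yaw -42.3 Fres_tan 1.0 Frad 3.1 Fz 6.5 op 0.211
  [0.04, 0.04, 0.06]  [0.05, 0.04, 0.12]  [0.06, 0.04, 0.18]  [0.08, 0.04, 0.24]  [0.11, 0.04, 0.3]  [0.13, 0.04, 0.35]  [0.17, 0.04, 0.4]  [0.2, 0.04, 0.45]
```

```bash
python3 -c "
from h import *
from scipy.optimize import least_squares
p=np.array([(.5122,-.0617),(.4588,-.0101),(.4745,.0565),(.5808,-.0406)])
print(least_squares(lambda c:np.hypot(*(p-c).T)-.07,[.529,.0066]).x,least_squares(lambda c:np.hypot(*(p-c[:2]).T)-c[2],[.529,.0066,.07]).x)
import h
h.C[:]=[.5273,.0078]
arc(5,8)"
sed -i 's/C=np.array(.*/C=np.array([.5273,.0078])/' h.py
```

```text
[0.52670567 0.00687853] [0.52825298 0.00855293 0.07199012]
t 12.42 ang 137.3 r 0.0718 z 0.1869 yaw -42.3 Fres_tan 1.0 Frad 3.1 Fz 6.5 op 0.211
  [0.02, 0.04, 0.06]  [0.03, 0.04, 0.12]  [0.04, 0.04, 0.18]  [0.06, 0.04, 0.24]  [0.09, 0.04, 0.3]  [0.11, 0.04, 0.35]  [0.15, 0.04, 0.4]  [0.19, 0.04, 0.45]
```

```bash
python3 -m crank '{"linear":[[0.02,0,0.06],[0.03,0,0.12],[0.04,0,0.18],[0.06,0,0.24],[0.06,0,0.24]],"rot":[[0,0,0],[0,0,0],[0,0,0],[0,0,0],[0,0,0]],"claw":[1,1,1,1,1]}' 35
python3 -c "
from h import *
arc(5,8)"
```

```text
t: 12.83
ee_pos: [0.4925, 0.0707, 0.1865]
eef_rot: [0.661, -0.257, 0.253, -0.658]
contact_force: [-3.7, 2.6, 7.4]
opening: 0.21
t 12.83 ang 118.9 r 0.0719 z 0.1865 yaw -42.2 Fres_tan 2.0 Frad 4.1 Fz 7.4 op 0.210
  [0.04, 0.03, 0.05]  [0.07, 0.03, 0.11]  [0.1, 0.03, 0.16]  [0.14, 0.03, 0.21]  [0.18, 0.03, 0.25]  [0.22, 0.03, 0.29]  [0.27, 0.03, 0.33]  [0.32, 0.03, 0.37]
```

```bash
python3 -m crank '{"linear":[[0.04,0,0.05],[0.07,0,0.11],[0.1,0,0.16],[0.14,0,0.21],[0.14,0,0.21]],"rot":[[0,0,0],[0,0,0],[0,0,0],[0,0,0],[0,0,0]],"claw":[1,1,1,1,1]}' 35
python3 -c "
from h import *
arc(5,8)
s=optics.read_camera('side')
cv2.imwrite('pics/side6.png',cv2.resize(s[200:340,270:370],None,fx=4.2,fy=4.2,interpolation=2))"
```

```text
t: 13.25
ee_pos: [0.5152, 0.0785, 0.1865]
eef_rot: [0.661, -0.258, 0.251, -0.658]
contact_force: [-2.8, 5.3, 9.3]
opening: 0.207
t 13.25 ang 99.7 r 0.0717 z 0.1865 yaw -42.1 Fres_tan 1.9 Frad 5.7 Fz 9.3 op 0.207
  [0.05, 0.03, 0.04]  [0.1, 0.03, 0.08]  [0.14, 0.03, 0.12]  [0.19, 0.03, 0.15]  [0.25, 0.03, 0.18]  [0.3, 0.03, 0.21]  [0.36, 0.03, 0.23]  [0.42, 0.03, 0.24]
```

View pics/side6.png

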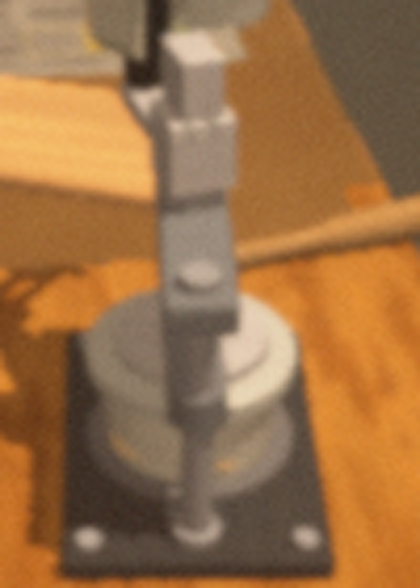

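```bash
sed -i 's/C=np.array(.*/C=np.array([.5278,.0090])/' h.py
python3 -m crank '{"linear":[[0.05,-0.01,0.03],[0.09,-0.01,0.07],[0.13,-0.01,0.11],[0.18,-0.01,0.14],[0.18,-0.01,0.14]],"rot":[[0,0,0],[0,0,0],[0,0,0],[0,0,0],[0,0,0]],"claw":[1,1,1,1,1]}' 35
python3 -c "
from h import *
arc(5,8)"
```

```text
t: 13.72
ee_pos: [0.5359, 0.0786, 0.1871]
eef_rot: [0.661, -0.258, 0.249, -0.659]
contact_force: [-1.1, 5.1, 6.8]
opening: 0.211
t 13.72 ang 83.3 r 0.0700 z 0.1871 yaw -42.0 Fres_tan 1.7 Frad 4.9 Fz 6.8 op 0.211
  [0.05, 0.04, 0.03]  [0.11, 0.04, 0.06]  [0.16, 0.04, 0.09]  [0.22, 0.04, 0.1]  [0.28, 0.04, 0.12]  [0.34, 0.04, 0.13]  [0.4, 0.04, 0.13]  [0.46, 0.04, 0.13]
```

```bash
python3 -m crank '{"linear":[[0.05,0,0.03],[0.11,0,0.06],[0.16,0,0.08],[0.22,0,0.09],[0.22,0,0.09]],"rot":[[0,0,0],[0,0,0],[0,0,0],[0,0,0],[0,0,0]],"claw":[1,1,1,1,1]}' 35
python3 -c "
from h import *
arc(5,8)"
```

```text
t: 14.13
ee_pos: [0.5575, 0.0719, 0.1872]
eef_rot: [0.661, -0.259, 0.248, -0.659]
contact_force: [0.4, 6.4, 7.2]
opening: 0.21
t 14.13 ang 64.7 r 0.0696 z 0.1872 yaw -42.0 Fres_tan 2.4 Frad 5.9 Fz 7.2 op 0.210
  [0.06, 0.04, 0.02]  [0.12, 0.04, 0.03]  [0.18, 0.04, 0.03]  [0.24, 0.04, 0.03]  [0.3, 0.04, 0.03]  [0.36, 0.04, 0.01]  [0.42, 0.04, -0.0]  [0.48, 0.04, -0.02]
```

```bash
python3 -m crank '{"linear":[[0.06,0,0.02],[0.12,0,0.03],[0.18,0,0.03],[0.22,0,0.03],[0.22,0,0.03]],"rot":[[0,0,0],[0,0,0],[0,0,0],[0,0,0],[0,0,0]],"claw":[1,1,1,1,1]}' 35
python3 -c "
from h import *
arc(5,8)
s=optics.read_camera('side')
cv2.imwrite('pics/side7.png',cv2.resize(s[200:340,270:370],None,fx=4.2,fy=4.2,interpolation=2))"
```

```text
t: 14.55
ee_pos: [0.5749, 0.06, 0.1872]
eef_rot: [0.661, -0.259, 0.247, -0.659]
contact_force: [0.9, 4.3, 6.3]
opening: 0.212
t 14.55 ang 47.3 r 0.0694 z 0.1872 yaw -42.0 Fres_tan 2.2 Frad 3.8 Fz 6.3 op 0.212
  [0.06, 0.04, 0.0]  [0.12, 0.04, -0.01]  [0.18, 0.04, -0.02]  [0.24, 0.04, -0.04]  [0.3, 0.04, -0.06]  [0.35, 0.04, -0.09]  [0.4, 0.04, -0.13]  [0.45, 0.04, -0.16]
```

View pics/side7.png

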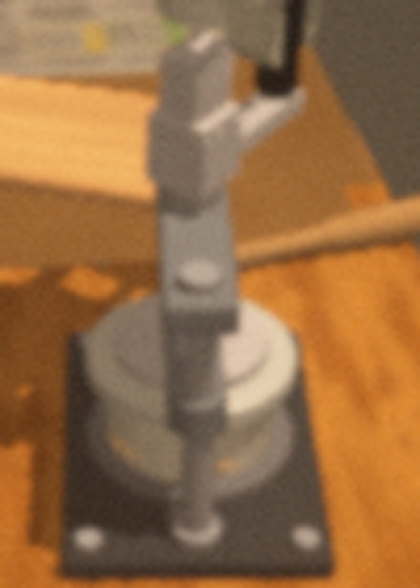

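```bash
python3 -m crank '{"linear":[[0.06,0,0.0],[0.12,0,-0.01],[0.17,0,-0.02],[0.21,0,-0.03],[0.21,0,-0.03]],"rot":[[0,0,0],[0,0,0],[0,0,0],[0,0,0],[0,0,0]],"claw":[1,1,1,1,1]}' 35
python3 -c "
from h import *
arc(5,8)"
```

```text
t: 15.02
ee_pos: [0.5874, 0.0444, 0.1872]
eef_rot: [0.661, -0.259, 0.247, -0.659]
contact_force: [2.3, 3.6, 6.5]
opening: 0.208
t 15.02 ang 30.7 r 0.0693 z 0.1872 yaw -41.9 Fres_tan 1.9 Frad 3.9 Fz 6.5 op 0.208
  [0.06, 0.04, -0.01]  [0.12, 0.04, -0.04]  [0.17, 0.04, -0.07]  [0.22, 0.04, -0.1]  [0.27, 0.04, -0.14]  [0.31, 0.04, -0.19]  [0.35, 0.04, -0.23]  [0.38, 0.04, -0.28]
```

```bash
python3 -m crank '{"linear":[[0.06,0,-0.01],[0.12,0,-0.04],[0.16,0,-0.06],[0.2,0,-0.09],[0.2,0,-0.09]],"rot":[[0,0,0],[0,0,0],[0,0,0],[0,0,0],[0,0,0]],"claw":[1,1,1,1,1]}' 35
python3 -c "
from h import *
arc(5,8)"
```

```text
t: 15.43
ee_pos: [0.5954, 0.0241, 0.1872]
eef_rot: [0.661, -0.26, 0.246, -0.659]
contact_force: [2.9, 3.0, 6.4]
opening: 0.212
t 15.43 ang 12.6 r 0.0693 z 0.1872 yaw -42.0 Fres_tan 2.3 Frad 3.5 Fz 6.4 op 0.212
  [0.05, 0.04, -0.03]  [0.1, 0.04, -0.07]  [0.14, 0.04, -0.12]  [0.18, 0.04, -0.17]  [0.21, 0.04, -0.22]  [0.24, 0.04, -0.27]  [0.26, 0.04, -0.33]  [0.28, 0.04, -0.39]
```

```bash
python3 -m crank '{"linear":[[0.05,0,-0.03],[0.1,0,-0.07],[0.14,0,-0.12],[0.16,0,-0.15],[0.16,0,-0.15]],"rot":[[0,0,0],[0,0,0],[0,0,0],[0,0,0],[0,0,0]],"claw":[1,1,1,1,1]}' 35
python3 -c "
from h import *
arc(5,8)
s=optics.read_camera('side')
cv2.imwrite('pics/side8.png',cv2.resize(s[200:340,270:370],None,fx=4.2,fy=4.2,interpolation=2))"
```

```text
t: 15.85
ee_pos: [0.5967, 0.001, 0.1871]
eef_rot: [0.661, -0.261, 0.247, -0.659]
contact_force: [1.8, 2.7, 4.8]
opening: 0.206
t 15.85 ang -6.7 r 0.0694 z 0.1871 yaw -42.1 Fres_tan 2.8 Frad 1.5 Fz 4.8 op 0.206
  [0.04, 0.04, -0.05]  [0.07, 0.04, -0.1]  [0.09, 0.04, -0.16]  [0.11, 0.04, -0.22]  [0.12, 0.04, -0.28]  [0.13, 0.04, -0.34]  [0.14, 0.04, -0.4]  [0.13, 0.04, -0.46]
```

View pics/side8.png

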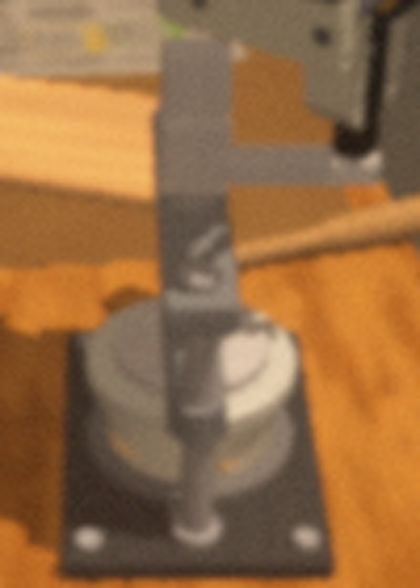

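The lid is almost on. The crank has turned about 324° and resistance is still running friction, so I'm taking smaller steps.

```bash
python3 -m crank '{"linear":[[0.04,0,-0.05],[0.07,0,-0.1],[0.08,0,-0.14],[0.08,0,-0.14]],"rot":[[0,0,0],[0,0,0],[0,0,0],[0,0,0]],"claw":[1,1,1,1]}' 35
python3 -c "
from h import *
arc(5,8)"
```

```text
t: 16.23
ee_pos: [0.5938, -0.0125, 0.1874]
eef_rot: [0.66, -0.26, 0.247, -0.66]
contact_force: [4.8, 5.9, 3.9]
opening: 0.209
t 16.23 ang -18.1 r 0.0694 z 0.1874 yaw -42.0 Fres_tan 7.1 Frad 2.7 Fz 3.9 op 0.209
  [0.03, 0.04, -0.05]  [0.05, 0.04, -0.11]  [0.06, 0.04, -0.17]  [0.06, 0.04, -0.23]  [0.07, 0.04, -0.29]  [0.06, 0.05, -0.36]  [0.05, 0.05, -0.42]  [0.04, 0.05, -0.47]
```

Resistance has jumped from 2.8 to 7.1 N, so the lid is home. One more small nudge will make it clearly firm.

```bash
python3 -m crank '{"linear":[[0.02,0,-0.03],[0.03,0,-0.06],[0.03,0,-0.06]],"rot":[[0,0,0],[0,0,0],[0,0,0]],"claw":[1,1,1]}' 35
python3 -c "
from h import *
arc(5,1)"
```

```text
t: 16.48
ee_pos: [0.5926, -0.0161, 0.1875]
eef_rot: [-0.659, 0.26, -0.246, 0.661]
contact_force: [5.6, 8.3, 3.1]
opening: 0.211
t 16.48 ang -21.2 r 0.0694 z 0.1875 yaw -41.9 Fres_tan 9.7 Frad 2.2 Fz 3.1 op 0.211
  [0.03, 0.04, -0.06]
```

9.7 N is about 0.34 rad of twist, which is firm and well below the limit. I'm easing back by the spring's wind-up only, then letting go.

```bash
python3 -c "
from h import *
arc(-5,4)
s=optics.read_camera('side')
cv2.imwrite('pics/side9.png',cv2.resize(s[200:340,270:370],None,fx=4.2,fy=4.2,interpolation=2))"
```

```text
t 16.48 ang -21.2 r 0.0694 z 0.1875 yaw -41.9 Fres_tan 9.7 Frad 2.2 Fz 3.1 op 0.211
  [-0.02, 0.05, 0.06]  [-0.05, 0.05, 0.11]  [-0.08, 0.05, 0.16]  [-0.12, 0.05, 0.21]
```

View pics/side9.png

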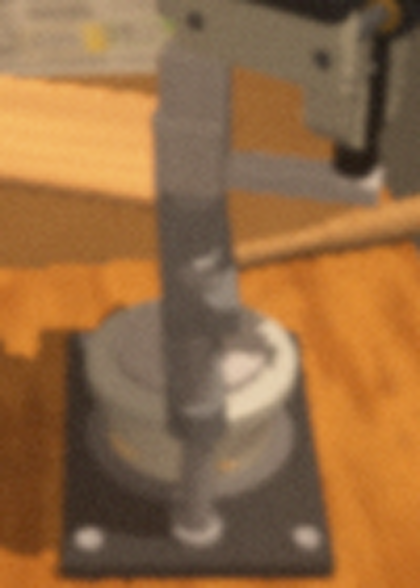

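```bash
python3 -m crank '{"linear":[[-0.02,0,0.06],[-0.05,0,0.11],[-0.08,0,0.15],[-0.08,0,0.15]],"rot":[[0,0,0],[0,0,0],[0,0,0],[0,0,0]],"claw":[1,1,1,1]}' 35
python3 -c "
from h import *
arc(5,1)"
python3 -m crank '{"linear":[[0,0,0],[0,0,0],[0,0,0],[0,0,0],[0,0,0],[0,0,0]],"rot":[[0,0,0],[0,0,0],[0,0,0],[0,0,0],[0,0,0],[0,0,0]],"claw":[-0.2,-0.2,-0.2,-0.2,-0.2,-0.2]}' 35
python3 -c "
from h import *
arc(5,1)
s=optics.read_camera('side')
cv2.imwrite('pics/side10.png',cv2.resize(s[150:340,250:400],None,fx=3.1,fy=3.1,interpolation=2))
cv2.imwrite('pics/top10.png',cv2.resize(optics.read_camera('top')[150:270,260:400],None,fx=5,fy=5,interpolation=2))"
```

```text
t: 16.87
ee_pos: [0.5967, 0.0023, 0.1876]
eef_rot: [-0.659, 0.259, -0.245, 0.662]
contact_force: [3.9, 2.2, 4.1]
opening: 0.212
t 16.87 ang -5.5 r 0.0692 z 0.1876 yaw -41.8 Fres_tan 2.6 Frad 3.6 Fz 4.1 op 0.212
  [0.04, 0.05, -0.05]
t: 17.37
ee_pos: [0.5959, 0.0013, 0.187]
eef_rot: [-0.66, 0.26, -0.245, 0.661]
contact_force: [1.3, -0.1, 0.6]
opening: 0.578
t 17.37 ang -6.4 r 0.0685 z 0.1870 yaw -41.9 Fres_tan 0.1 Frad 1.3 Fz 0.6 op 0.578
  [0.05, 0.04, -0.04]
```

View pics/side10.png

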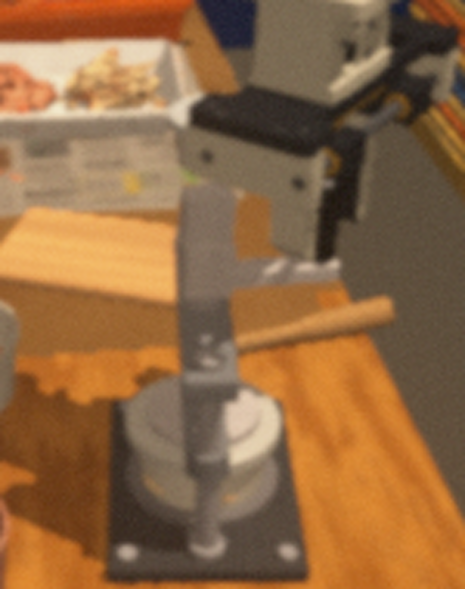

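View pics/top10.png

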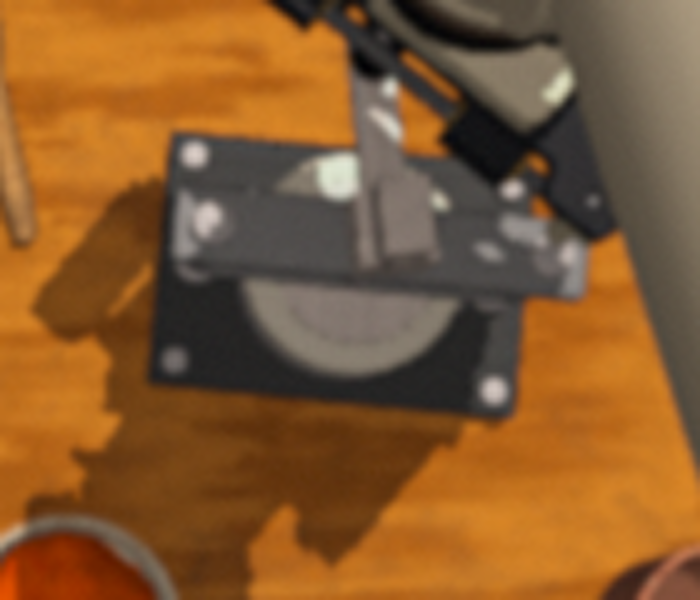

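The crank stands with the sleeve at about (370,70) in the top zoom and the arm nearly straight up the image, at about -4°. The lid covers the rim. I'm turning the open gripper in line with the arm and sliding back to the block.

```bash
python3 -m crank '{"linear":[[0,0,0],[0,0,0],[0,0,0],[0,0,0],[0,0,0],[0,0,0],[0,0,0]],"rot":[[0,-0.055,0],[0,-0.11,0],[0,-0.165,0],[0,-0.22,0],[0,-0.275,0],[0,-0.316,0],[0,-0.316,0]],"claw":[-0.2,-0.2,-0.2,-0.2,-0.2,-0.2,-0.2]}' 35
python3 -c "
from h import *
go(.5285,.0072,.196,-4)"
```

```text
t: 18.05
ee_pos: [0.5961, 0.0014, 0.1872]
eef_rot: [-0.703, 0.03, -0.017, 0.71]
contact_force: [-0.4, 0.3, 1.3]
opening: 0.599
t 18.05 pos [0.5961 0.0014 0.1872] yaw -3.76 F [-0.4  0.3  1.3] M [-0.   -0.04 -0.  ] op 0.599
 lin [-0.68  -0.076  0.014] rot [-0.0042  0.0019 -0.0088]
```

```bash
python3 -m crank '{"linear":[[0,-0.09,0],[0,-0.09,0],[-0.3,-0.09,0],[-0.6,-0.09,0.01],[-0.68,-0.085,0.014],[-0.68,-0.085,0.014],[-0.68,-0.085,0.014]],"rot":[[-0.004,0,-0.009],[-0.004,0,-0.009],[-0.004,0,-0.009],[-0.004,0,-0.009],[-0.004,0,-0.009],[-0.004,0,-0.009],[-0.004,0,-0.009]],"claw":[-0.2,-0.2,-0.2,-0.2,-0.2,-0.2,-0.2]}' 35
python3 -c "
from h import *
go(.5285,.0072,.196,-4)
s=optics.read_camera('side')
cv2.imwrite('pics/side11.png',cv2.resize(s[150:250,260:380],None,fx=6,fy=6,interpolation=2))
cv2.imwrite('pics/top11.png',cv2.resize(optics.read_camera('top')[150:270,260:400],None,fx=5,fy=5,interpolation=2))"
```

```text
t: 18.63
ee_pos: [0.5293, 0.0072, 0.1978]
eef_rot: [-0.707, 0.022, -0.024, 0.707]
contact_force: [0.9, 0.2, 1.2]
opening: 0.598
t 18.63 pos [0.5293 0.0072 0.1978] yaw -3.8 F [0.9 0.2 1.2] M [ 0.02 -0.03 -0.01] op 0.598
 lin [-0.008  0.018 -0.001] rot [-0.0001  0.0016  0.0013]
```

View pics/side11.png

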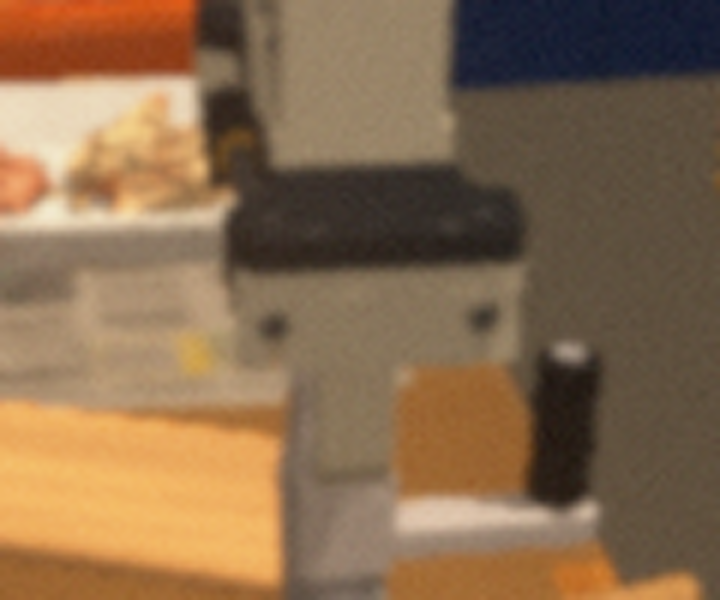

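View pics/top11.png

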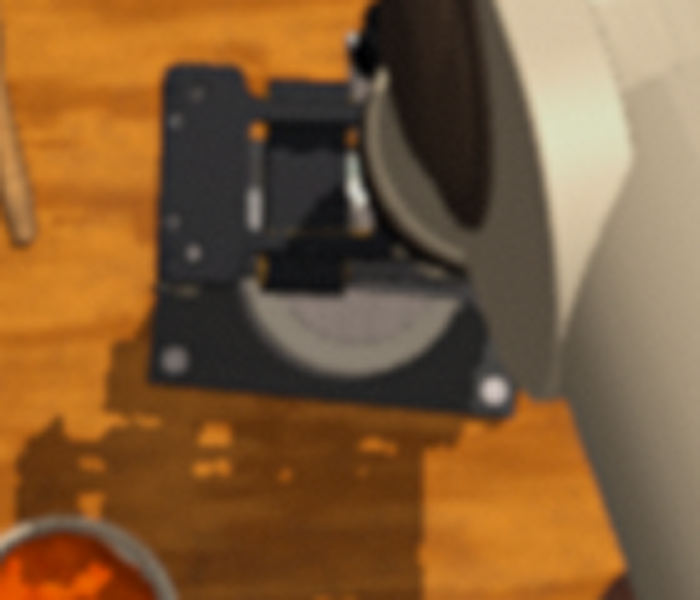

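```bash
python3 -c "
from h import *
k=w('side',355,208.3,.218);print(k,np.degrees(np.arctan2(k[1]-.0072,k[0]-.5285)))"
python3 -m crank '{"linear":[[0,0,0],[0,0,0],[0,0,0],[0,0,0],[0,0,0],[0,0,0],[0,0,0],[0,0,0]],"rot":[[0,0,0],[0,0,0],[0,0,0],[0,0,0],[0,0,0],[0,0,0],[0,0,0],[0,0,0]],"claw":[0.2,0.4,0.6,0.8,1,1,1,1]}' 40
python3 -c "
from h import *
go(.5285,.0072,.197,-4)"
```

```text
[0.59983877 0.01129779 0.218     ] 3.287528209794536
t: 19.4
ee_pos: [0.5302, 0.0071, 0.1974]
eef_rot: [-0.707, 0.022, -0.024, 0.707]
contact_force: [0.9, -0.1, -2.3]
opening: 0.22
t 19.4 pos [0.5302 0.0071 0.1974] yaw -3.8 F [ 0.9 -0.1 -2.3] M [ 0.04 -0.24  0.11] op 0.22
 lin [-0.017  0.004 -0.   ] rot [-0.0003  0.0017  0.0013]
```

```bash
python3 -m crank '{"linear":[[0,-0.05,0],[0,-0.12,0],[0,-0.2,0],[0,-0.3,0],[0,-0.4,0],[0,-0.45,0],[0,-0.45,0]],"rot":[[0,0,0],[0,0,0],[0,0,0],[0,0,0],[0,0,0],[0,0,0],[0,0,0]],"claw":[1,1,1,1,1,1,1]}' 40
python3 -c "
from h import *
go(.5285,.0072,.242,-4)
s=optics.read_camera('side')
cv2.imwrite('pics/side12.png',cv2.resize(s[130:340,230:400],None,fx=2.8,fy=2.8,interpolation=2))"
```

```text
t: 19.98
ee_pos: [0.5309, 0.0071, 0.2446]
eef_rot: [-0.707, 0.021, -0.026, 0.707]
contact_force: [0.6, 0.2, -2.9]
opening: 0.214
t 19.98 pos [0.5309 0.0071 0.2446] yaw -3.81 F [ 0.6  0.2 -2.9] M [ 0.04  0.04 -0.  ] op 0.214
 lin [-0.024  0.026 -0.   ] rot [-0.0003  0.0016  0.0027]
```

View pics/side12.png

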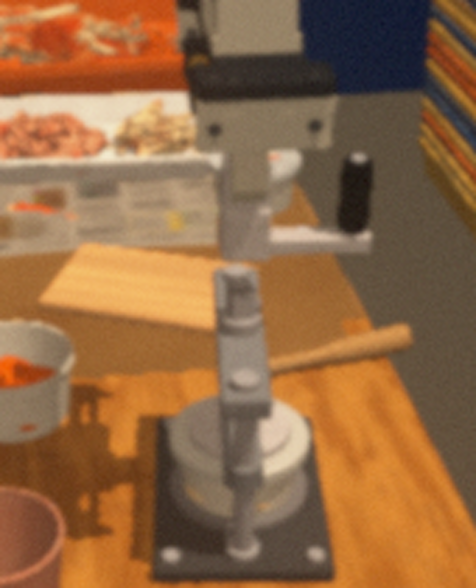

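The crank is off and hangs level above the spindle, and the lid stays down on the tub. I'm carrying it to the board.

```bash
python3 -m crank '{"linear":[[0,0,0.2],[-0.1,0,0.5],[-0.2,0,0.8],[-0.25,0,1],[-0.25,0,1]],"rot":[[0,0,0],[0,0,0],[0,0,0],[0,0,0],[0,0,0]],"claw":[1,1,1,1,1]}' 40
python3 -m crank '{"linear":[[-0.1,0,0.3],[-0.15,0,0.6],[-0.25,0,0.9],[-0.3,0,1],[-0.3,0,1]],"rot":[[0,0,0],[0,0,0],[0,0,0],[0,0,0],[0,0,0]],"claw":[1,1,1,1,1]}' 40
python3 -c "
from h import *
go(.4694,.3215,.16,-24)"
```

```text
t: 20.45
ee_pos: [0.51, 0.1147, 0.2433]
eef_rot: [-0.706, 0.02, -0.022, 0.708]
contact_force: [0.4, 0.8, -2.0]
opening: 0.215
t: 20.87
ee_pos: [0.4839, 0.2201, 0.2433]
eef_rot: [-0.705, 0.018, -0.019, 0.709]
contact_force: [0.1, 0.1, -2.9]
opening: 0.214
t 20.87 pos [0.4839 0.2201 0.2433] yaw -3.01 F [ 0.1  0.1 -2.9] M [0.05 0.05 0.02] op 0.214
 lin [-0.199  0.837  1.001] rot [-0.0024  0.175   0.0002]
```

```bash
python3 -m crank '{"linear":[[-0.1,0,0.35],[-0.2,0.2,0.7],[-0.2,0.5,1],[-0.2,0.83,1],[-0.2,0.83,1],[-0.2,0.83,1]],"rot":[[0,0.05,0],[0,0.1,0],[0,0.15,0],[0,0.175,0],[0,0.175,0],[0,0.175,0]],"claw":[1,1,1,1,1,1]}' 40
python3 -c "
from h import *
go(.4694,.3215,.075,-24)"
```

```text
t: 21.37
ee_pos: [0.4682, 0.3188, 0.1585]
eef_rot: [0.692, -0.148, 0.146, -0.692]
contact_force: [1.1, -0.7, -1.7]
opening: 0.217
t 21.37 pos [0.4682 0.3188 0.1585] yaw -23.97 F [ 1.1 -0.7 -1.7] M [-0.02  0.06  0.01] op 0.217
 lin [0.002 0.835 0.03 ] rot [ 0.0005  0.0002 -0.0014]
```

```bash
python3 -m crank '{"linear":[[0,0.3,0.02],[0,0.6,0.03],[0,0.83,0.03],[0,0.85,0.03],[0,0.85,0.03]],"rot":[[0,0,0],[0,0,0],[0,0,0],[0,0,0],[0,0,0]],"claw":[1,1,1,1,1]}' 40
python3 -c "
from h import *
go(.4694,.3215,.0534,-24)
cv2.imwrite('pics/top13.png',cv2.resize(optics.read_camera('top')[170:275,150:250],None,fx=5,fy=5,interpolation=2))
s=optics.read_camera('side')
cv2.imwrite('pics/side13.png',cv2.resize(s[180:260,230:350],None,fx=6,fy=6,interpolation=2))"
```

```text
t: 21.78
ee_pos: [0.4702, 0.3198, 0.0741]
eef_rot: [0.692, -0.148, 0.146, -0.691]
contact_force: [-0.6, 0.5, -3.1]
opening: 0.212
t 21.78 pos [0.4702 0.3198 0.0741] yaw -24.05 F [-0.6  0.5 -3.1] M [ 0.06  0.02 -0.  ] op 0.212
 lin [-0.013  0.207  0.012] rot [ 0.0011 -0.0004 -0.0013]
```

View pics/top13.png

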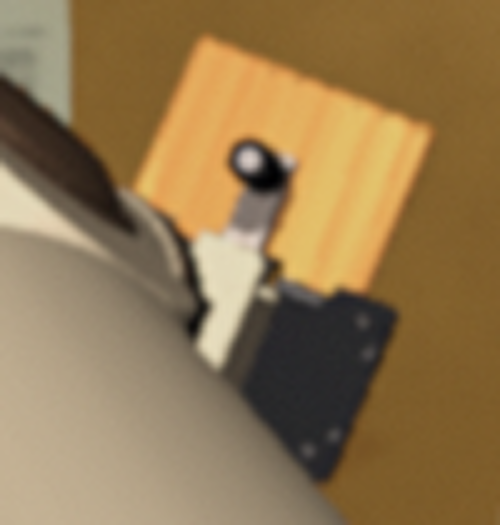

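View pics/side13.png

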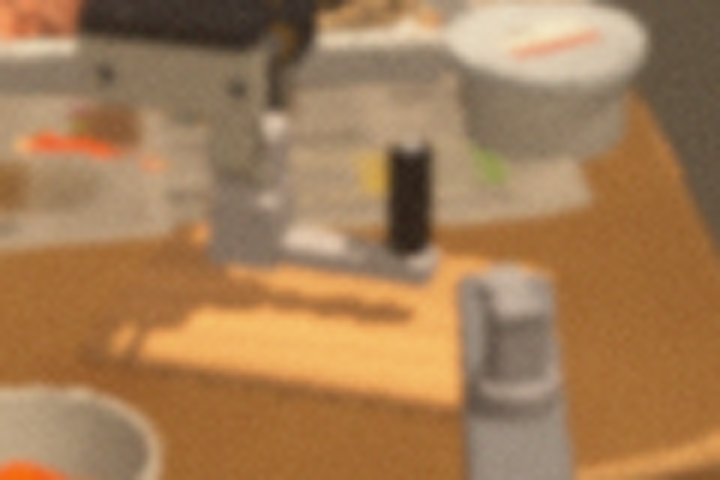

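```bash
python3 -c "
from h import *
k=w('top',150+250/5,170+158/5,.0947);print(k)
k=w('side',230+410/6,180+143/6,.0947);print(k)"
```

```text
[0.5336781  0.28974562 0.0947    ]
[0.53514956 0.29426159 0.0947    ]
```

```bash
python3 -m crank '{"linear":[[-0.015,0.08,0.015],[-0.015,0.16,0.015],[-0.015,0.18,0.015],[-0.015,0.18,0.015]],"rot":[[0,0,0],[0,0,0],[0,0,0],[0,0,0]],"claw":[1,1,1,1]}' 40
python3 -m crank '{"linear":[[0,0.02,0],[0,0.02,0],[0,0.02,0]],"rot":[[0,0,0],[0,0,0],[0,0,0]],"claw":[1,1,1]}' 40
python3 -m crank '{"linear":[[0,0.01,0],[0,0.01,0],[0,0.01,0]],"rot":[[0,0,0],[0,0,0],[0,0,0]],"claw":[1,1,1]}' 40
python3 -c "
from h import *
go(.4694,.3215,.0534,-24)"
```

```text
t: 22.22
ee_pos: [0.4702, 0.3235, 0.0576]
eef_rot: [-0.691, 0.147, -0.147, 0.692]
contact_force: [-0.5, 0.5, -2.3]
opening: 0.218
t: 22.47
ee_pos: [0.4704, 0.3236, 0.0557]
eef_rot: [-0.691, 0.147, -0.147, 0.692]
contact_force: [0.5, -0.8, -2.4]
opening: 0.217
t: 22.72
ee_pos: [0.4705, 0.324, 0.0552]
eef_rot: [-0.691, 0.147, -0.147, 0.692]
contact_force: [-2.2, -0.1, 3.2]
opening: 0.215
t 22.72 pos [0.4705 0.324  0.0552] yaw -23.98 F [-2.2 -0.1  3.2] M [-0.13  0.09  0.04] op 0.215
 lin [ 0.001  0.018 -0.028] rot [-0.0009  0.0002 -0.0002]
```

```bash
python3 -m crank '{"linear":[[0,-0.04,0],[0,-0.04,-0.03],[0,-0.04,-0.03],[0,-0.01,-0.03],[0,0.01,-0.03],[0,0.01,-0.03]],"rot":[[0,0,0],[0,0,0],[0,0,0],[0,0,0],[0,0,0],[0,0,0]],"claw":[1,1,1,1,1,1]}' 40
python3 -c "
from h import *
go(.4694,.3215,.0550,-24)"
```

```text
t: 23.22
ee_pos: [0.4692, 0.3217, 0.0542]
eef_rot: [-0.691, 0.147, -0.147, 0.693]
contact_force: [-1.8, 0.2, 1.9]
opening: 0.216
t 23.22 pos [0.4692 0.3217 0.0542] yaw -23.96 F [-1.8  0.2  1.9] M [-0.08  0.07 -0.03] op 0.216
 lin [ 0.003 -0.008 -0.001] rot [-0.0011  0.0003 -0.0003]
```

```bash
python3 -m crank '{"linear":[[0,0.003,0],[0,0,0],[0,0,0],[0,0,0],[0,0,0],[0,0,0],[0,0,0],[0,0,0]],"rot":[[0,0,0],[0,0,0],[0,0,0],[0,0,0],[0,0,0],[0,0,0],[0,0,0],[0,0,0]],"claw":[1,0.4,-0.2,-0.5,-0.5,-0.5,-0.5,-0.5]}' 40
python3 -m crank '{"linear":[[0,-0.15,0],[0,-0.4,0],[0,-0.7,0],[0,-1,0],[0,-1,0]],"rot":[[0,0,0],[0,0,0],[0,0,0],[0,0,0],[0,0,0]],"claw":[-0.5,-0.5,-0.5,-0.5,-0.5]}' 40
python3 -m crank '{"linear":[[-0.4,-0.2,0],[-0.8,-0.4,0.2],[-1,-0.6,0.5],[-1,-0.6,1],[-1,-0.6,1],[-1,-0.6,1]],"rot":[[0,0,0],[0,0,0],[0,0,0],[0,0,0],[0,0,0],[0,0,0]],"claw":[-0.5,-0.5,-0.5,-0.5,-0.5,-0.5]}' 40
python3 -c "
from h import *
t=optics.read_camera('top');cv2.imwrite('pics/t14.png',t)
cv2.imwrite('pics/top14.png',cv2.resize(t[170:275,150:250],None,fx=5,fy=5,interpolation=2))
s=optics.read_camera('side');cv2.imwrite('pics/s14.png',s)
cv2.imwrite('pics/side14.png',cv2.resize(s[190:345,235:385],None,fx=3.8,fy=3.8,interpolation=2))"
```

```text
t: 23.88
ee_pos: [0.4692, 0.3217, 0.0542]
eef_rot: [-0.691, 0.147, -0.147, 0.693]
contact_force: [0.4, 0.0, 0.0]
opening: 0.672
t: 24.3
ee_pos: [0.4724, 0.3242, 0.1602]
eef_rot: [-0.688, 0.144, -0.149, 0.695]
contact_force: [0.4, 0.5, 0.9]
opening: 0.749
t: 24.8
ee_pos: [0.4205, 0.4607, 0.2216]
eef_rot: [-0.687, 0.143, -0.148, 0.697]
contact_force: [-0.1, 0.5, -0.1]
opening: 0.748
```

View pics/top14.png

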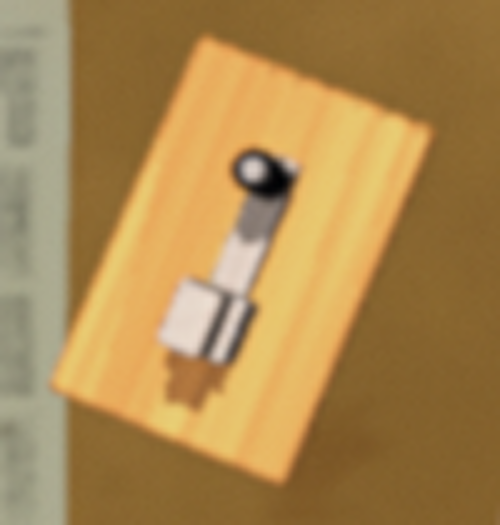

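View pics/side14.png

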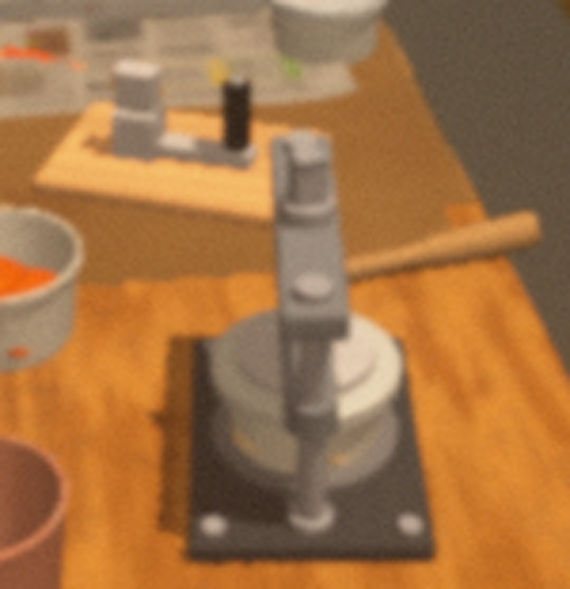

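View pics/t14.png

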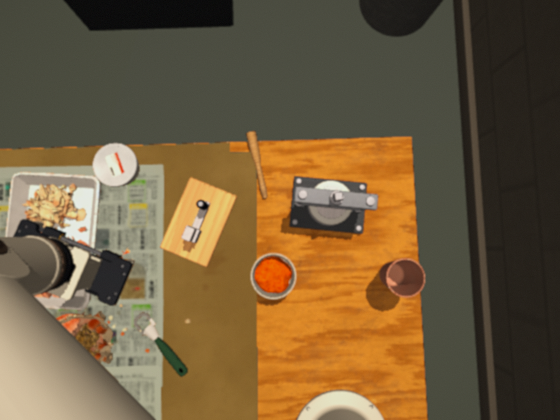

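```bash
python3 -c "
from h import *
k=w('top',150+(255-2)/5,170+(168-2)/5,.074);b=w('top',150+189/5,170+316/5,.076)
u=(k-b)/np.linalg.norm(k-b);print(k,b,np.linalg.norm(k-b),'mid',b+u*.0325,np.degrees(np.arctan2(u[1],u[0])))
a=cv2.imread('pics/side0.png');c=cv2.imread('pics/s14.png')
A=cv2.resize(a,None,fx=8,fy=8,interpolation=2);D=cv2.resize(c,None,fx=8,fy=8,interpolation=2)
# lid patches left and right of crossbar (pix)
for x0,x1,y0,y1 in((290,306,264,292),(326,343,264,292),(326,343,268,300),(290,306,268,300)):
    T=A[y0*8:y1*8,x0*8:x1*8];S=D[(y0-2)*8:(y1+14)*8,(x0-1)*8:(x1+1)*8]
    m=cv2.matchTemplate(S,T,cv2.TM_CCOEFF_NORMED);_,v,_,l=cv2.minMaxLoc(m);print('shift px',l[0]/8-1,l[1]/8-2,v)
for z in(.057,.068,.072,.075,.077): print(z,px('side',[.48,.0075,z]),px('side',[.575,.0075,z]),px('side',[.528,.0075-.049,z]))
out=np.hstack([cv2.resize(i[255:320,280:350],None,fx=5.6,fy=5.6,interpolation=2) for i in(a,c)]);cv2.imwrite('pics/lid.png',out)
"
```

```text
[0.53242149 0.29216116 0.074     ] [0.46762412 0.32059666 0.076     ] 0.07079037159785745 mid [0.49737272 0.30754186 0.0750818 ] -23.693652889337084
shift px 1.0 7.0 0.8215098977088928
shift px 0.0 7.0 0.9282102584838867
shift px 0.125 7.125 0.9353543519973755
shift px 1.0 7.125 0.8276909589767456
0.057 [291.  287.2] [338.8 283.1] [319.8 300.9]
0.068 [290.9 282.6] [339.  278.5] [319.9 296.2]
0.072 [290.8 280.9] [339.1 276.8] [319.9 294.4]
0.075 [290.8 279.6] [339.1 275.6] [320.  293.1]
0.077 [290.8 278.8] [339.2 274.7] [320.  292.2]
```

View pics/lid.png

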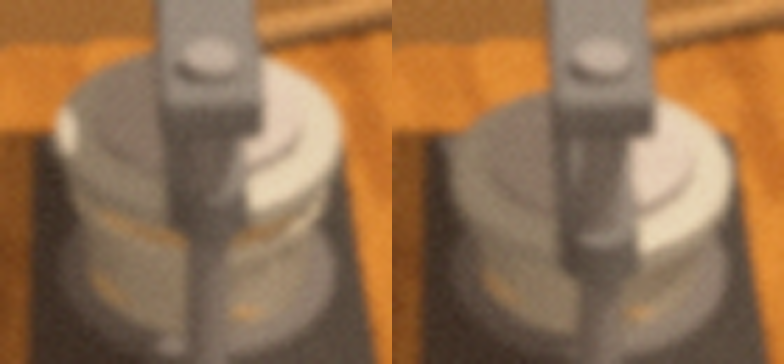

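The crank's midpoint is 1.5 mm from the board's centre and the lid is down. Every bystander is where it was at the start, so I'm handing in.

```bash
python3 -c "
from workcell import readout, finish_job
s=readout.read_state();print(s['t'],s['contact_force'].round(1))
print(finish_job())"
```

```text
24.9 [ 0.4 -0.4  0.1]
the job is handed in; nothing more can be done
None
```

The lid is wound down onto the tub, and the crank is back in the middle of the board, sleeve up. I handed the job in at 24.9 s.

- **Fitting:** The first try came down about 6 mm off in y. It rested on the spindle's top with up to 17 N shown, about 20 N counting the crank's weight; that is above the 4–12 N asked for but below the 25 N limit. After re-centring, the crank slid on at the angle I read from the picture (-42°), without a turning search. It seated at exactly the expected height.
- **Winding:** I turned the sleeve about 340° clockwise. Resistance ran at about 2–3 N, then rose to 7.1 N and 9.7 N as the lid stopped. That is about 0.34 rad of twist, inside the 0.2–0.6 window. I eased back only the spring's twist before letting go.
- **Up-and-down load:** While I held the sleeve, the arm carried a vertical load of up to 10 N. I did not correct it because nothing moved out of place.
- **Lid check:** The pictures show the lid down over the rim, having sunk about 16.6 mm. The turn angle suggests 17–18 mm. They agree to within the camera's accuracy, but the pictures cannot confirm the 0.9 mm tolerance. The sharp rise in stiffness is my main evidence that the lid is home.
- **Final state:** The crank lies flat about 1.5 mm from the board's centre and in line with it. The cup, roe tub and brush look unmoved, and the gripper is clear with zero force.

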